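Fit the sprung-button handle of a bench lever press and seat the ring

TASK

The removable handle of the small lever press is standing in the wooden tool block. Slide its tube fully home on the press's square lever stub so that the spring button pops out through the hole in the tube, then pull the lever down with it until the ring under the ram is pressed fully into its cup. Leave the handle on the press and do not disturb the other things on the benches.

Things in the scene. Friction and masses are not known exactly. Their poses are not given: they have to be found in the camera images.
- handle: The removable handle: 30 mm square steel tube, 172 mm long over all, 0.28 kg; a black ribbed rubber grip, 34 mm square, covers it from 85 to 172 mm. Origin: centre of the open mouth (lower end); z runs from the mouth to the grip. Inside 24 mm square, open for 85 mm. At the start it stands upright, mouth down, in a 34 mm square pocket, 26 mm deep, in the low wooden tool block (84 x 130 x 32 mm).
- handle_hole (a point): Middle of the tube of the handle at its cross hole, 40 mm from the mouth; axes as handle. A 16.5 mm round hole goes right through both y faces (+y and -y); the two x faces are plain. Walls 3 mm.
- shoulder (a point): Centre of the square shoulder on the press's lever, where the tube's mouth rests when fully home. z points out along the stub, which leans 25 to 34 degrees from vertical at the start, towards the front of the press (the robot's side, -x of this point). The stub is 22 mm square, its faces square to x and y; it ends 74 mm beyond this point, tapered over its last 10 mm.
- button_top (a point): Top of the round spring button (13 mm across), which stands on the stub's -y face, 40 mm beyond the shoulder; axes as shoulder. A y face of the tube, with its hole, must come on this side; either y face fits.
- pivot (a point): On the lever's pivot axis, 26 mm behind the shoulder; the axis runs along y of this point, z along the stub. The grey lever press (about 190 x 112 x 195 mm, bolted to the bench) has its head on the +y side, the near face 63 mm from the stub's axis.
- lever (a joint): Lever angle, rad; 0 = stub leaning 25 degrees to the front; grows as the lever is pulled down to the front. It stays where it is left: stiff, about 0.8 N m, some 1.6 N m while the ring is pressed. It drives the ram down 26 mm per rad: the ram meets the ring at about 0.19, the ring bottoms at about 0.42 and the lever then stops hard. The fitted tube has up to 2 degrees of play.
- button (a joint): How far the spring button is pressed in, m; 0 = fully out, 6 mm above the stub's face; 0.0062 = flush. Its top slants towards the stub's tip, so the sliding tube's mouth presses it in (some 3 to 8 N along the stub); it springs out through the hole when the tube is home.
- ring (a joint): How far the steel ring (49 mm outside, 12 mm thick) has been pressed into the cup under the ram, m; 0 = standing 6 mm proud, 0.006 = fully seated. It moves only under about 30 N from the ram.
- rotor: Bystander: turbine wheel with an upright shaft, 55 x 55 x 124 mm; origin under its centre.
- grease_pot: Bystander: white pot with a red screw lid, left of the press, 64 x 64 x 62 mm; origin under its centre.
- oiler: Bystander: brass pump oiler with a thin spout, 43 x 72 x 125 mm; origin under its centre.
Not all that is in view belongs to the job. Leave any orange look-alike of the handle alone.

How it is judged:
By the outcome, as a careful person would: the job done as asked, in the order asked, and still so for the second after the job is handed in, with the robot touching nothing.
It also fails if it takes over 48 s, if anything falls off the work surface, if the arm or the gripper's body presses on something with over 40 N, if the wrist force passes 120 N, or if a joint passes its speed limit or range.

ROBOT

A 7-joint arm with a two-finger parallel gripper is mounted at the origin on a cart in front of the work surface, level with it; the furniture and walls round the work are solid. World frame = base frame: x ahead of the robot, y to its left, z up, the work surface at z = 0. Lengths are in m, angles in rad, forces in N, time in s.
With the tool pointing down it reaches from about 0.4 to 0.85 m from the base axis. Payload 6.9 kg.
Tool frame: the origin (TCP) lies midway between the tips of the shut fingers; the grasp point (between the pads) lies 19 mm behind it (arm.tcp_to_grasp is the distance from the TCP to the grasp point, in m); z points along the fingers, x is the direction in which the jaws open and shut, and the axes are right-handed (so a half turn about z gives the same grasp; the last joint's range is limited). The gripper opens to 85 mm and grips with 20 to 120 N. Pads are 22 mm wide; open, the fingers measure 114 mm over their backs; the gripper's body (76 mm by 85 mm) begins 54 mm behind the grasp point. The pads swing forward as they close: fully open they stand 13 mm farther back than shut.
Start: joints at [-1.115, 0.507, -0.238, 1.5, 0.126, 1.149, -0.155], TCP at [0.214, 0.587, 0.193] pointing down, gripper open.
Joint ranges: [-3.08, 3.08], [-0.24, 2.05], [-1.43, 1.35], [0, 2.5], [-1.52, 4.66], [0.17, 1.96], [-2.89, 2.89]. Speed limits (rad/s): [2.39, 2.39, 3.14, 3.14, 3.14, 3.14, 3.14].

INTERFACE

Orientations are given as a 3x3 rotation matrix whose columns are the frame's x, y, z axes.
In Python, from cell import arm, optics, workorder gives the robot as it stands. The module is installed in compiled form; this text tells all that it offers.
- The arm moves only by the tool arm_command, never from a script. Its argument "commands" is one flat list of numbers, 4 for each row, row after row: the shift along the tool's x, y, z in m, then the turn about the tool's z in degrees. A call has 1 to 5 rows; each row shifts and turns the pose as measured when the row begins, along the tool's axes as they then stand; what a row does not reach is not made up. A row lasts 1/12 s, in which the tool goes at most 41.7 mm and 7.16 degrees, less where a joint would pass 70% of its speed; a pose out of reach is approached as far as the arm can. A call with a gripper value outside its range is refused whole. "gripper" is the closure, from -1 (fully open) to 1 (shut), so that 0 is half open, set as the call begins (left out, the last holds). The fingers move at their own pace and stop on an object; "force" is the grip in N (left out, the last holds). Time passes only in rows, so rows that do not move let the fingers close. It gives the time, the measured TCP pose, the force and the opening at its end, in the units of the state.
- arm.sense(): the state, without advancing time (a new reading comes with each control period).
- optics.grab_frame(name): name is "scene" or "top"; returns a dict with "frame" (480x640x3 uint8, blue, green, red), "z_map" (480x640 float32, m along the optical axis (not along the pixel's ray), 0 where there is no reading), "K" (3x3 intrinsics, pixels), "D" ([k1, k2, p1, p2, k3] as OpenCV has them; the pictures are not rectified), "R" (3x3) and "t" (3): a world point X has camera coordinates R X + t. Camera axes: x right, y down, z forward; pixel columns grow to the right and rows downward; lengths in m; the calibration is good to about 2 mm. A picture is of the moment at which its call begins.
- workorder.finish_job(): hands the job in, once; it reports no verdict.
The state is a dict: "time_s": time; "joint_pos": joint angles; "joint_velocities": joint speeds; "joint_efforts": joint torques, N m; "ee_pos": TCP position; "ee_rot": TCP orientation; "wrist_force": force on the tool from outside, world axes, zero at the start; "torque": the same for the moment, N m; "opening": finger opening in m.
Only numpy, scipy, OpenCV 4.12 (cv2) and the standard library are available. Lean on these libraries where they do the work, as an engineer would, in place of code of your own. Each camera call takes 0.05 s, during which the arm holds its last target.

## Working session

There is one attempt and no reset: what is moved stays moved. The work goes in short steps, Python scripts to look and compute and a tool call to move; the robot and the scene stay as the last step left them, time stands still between calls to the robot, and variables do not carry over. Pictures are saved under pics/ and viewed, and the job is handed in when it is done.

Besides the shell and the picture viewer there is one more tool, called by a JSON object that holds its "op" and its "data", one argument or row to a line. arm_command: Moves the arm, as the interface text tells. Its arguments: {"type":"object","properties":{"commands":{"type":"array"},"gripper":{"type":"number"},"force":{"type":"number"}},"required":["commands"]}

```bash
ls; mkdir -p pics; python3 - <<'E'
from cell import arm, optics, workorder
import cv2, numpy as np
s=arm.sense()
for k,v in s.items(): print(k,np.round(v,4).tolist())
print(arm.tcp_to_grasp)
for n in("scene","top"):
    f=optics.grab_frame(n); cv2.imwrite(f"pics/{n}0.png",f["frame"]); np.savez(f"pics/{n}0.npz",**f)
    print(n,f["K"].tolist(),f["D"],(-f["R"].T@f["t"]).round(3),f["R"].round(3).tolist())
E
```

```text
pics
time_s 0.0
joint_pos [-1.1155, 0.5083, -0.2375, 1.5011, 0.1257, 1.1489, -0.1548]
joint_velocities [0.0001, 0.0001, -0.0004, -0.0012, 0.0002, -0.0002, 0.0001]
joint_efforts [0.0016, -62.0613, -2.1859, -24.9637, 0.0128, 0.0127, -0.0]
ee_pos [0.2141, 0.5866, 0.1927]
ee_rot [[0.3427, 0.9395, -0.0006], [0.9395, -0.3427, -0.0016], [-0.0017, 0.0, -1.0]]
wrist_force [0.51, -0.543, 0.1433]
torque [0.0115, -0.0527, -0.0403]
opening 0.0854
0.0187
scene [[558.8721050266753, 0.0, 322.04695540259917], [0.0, 558.8721050266753, 238.83946657882112], [0.0, 0.0, 1.0]] [-0.02850181  0.          0.          0.          0.        ] [-0.198  0.916  0.543] [[-0.599, -0.801, -0.023], [-0.33, 0.273, -0.903], [0.73, -0.533, -0.428]]
top [[578.9394043199849, 0.0, 321.8469056816886], [0.0, 578.9394043199849, 234.84791252610785], [0.0, 0.0, 1.0]] [-0.08504303  0.          0.          0.          0.        ] [0.357 0.409 1.182] [[0.002, -1.0, 0.013], [-0.991, -0.004, -0.133], [0.133, -0.012, -0.991]]
```

View pics/scene0.png

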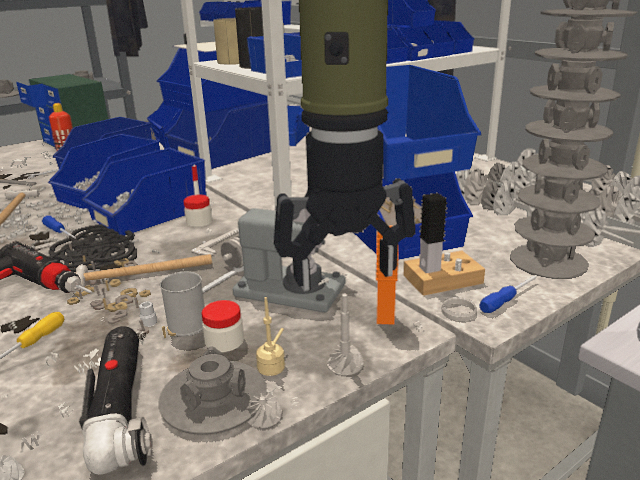

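View pics/top0.png

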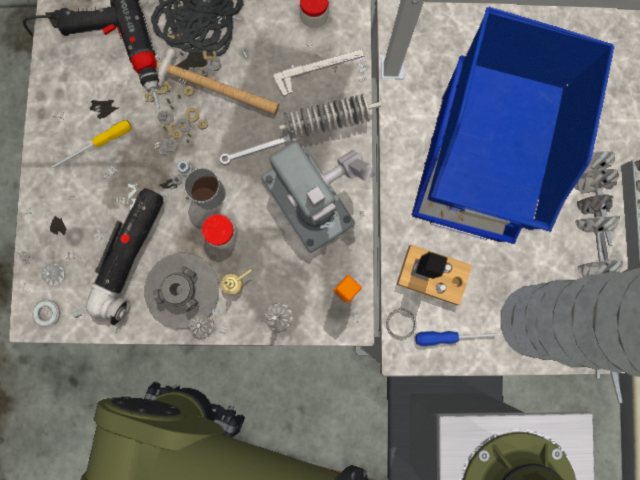

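```bash
python3 - <<'E'
import cv2, numpy as np
a=cv2.imread("pics/top0.png"); b=cv2.imread("pics/scene0.png")
cv2.imwrite("pics/c1.png",np.hstack([cv2.resize(a[120:320,250:450],None,fx=2,fy=2,interpolation=cv2.INTER_CUBIC)*1,cv2.resize(b[150:350,220:420],None,fx=2,fy=2,interpolation=cv2.INTER_CUBIC)]))
E
```

```text
(no output)
```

View pics/c1.png

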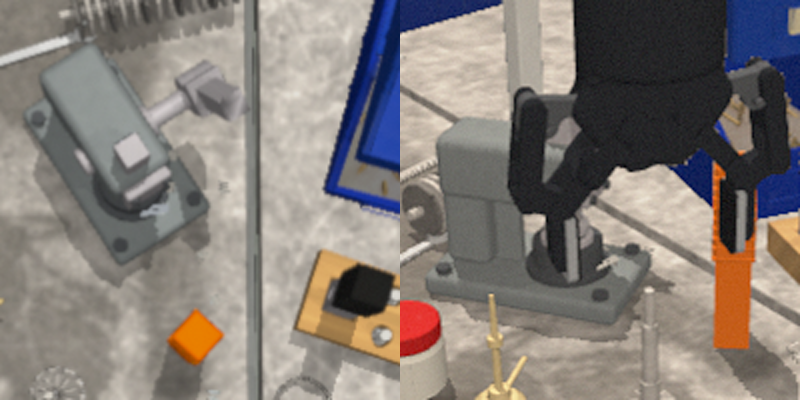

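```bash
cat > h.py <<'E'
import cv2, numpy as np
def ld(n): return dict(np.load(f"pics/{n}.npz"))
def ray(f,uv):
    p=cv2.undistortPoints(np.array(uv,float).reshape(-1,1,2),f["K"],f["D"]).reshape(-1,2)
    d=np.c_[p,np.ones(len(p))]
    return -f["R"].T@f["t"], d@f["R"]      # origin, dirs (per unit cam z)
def onz(f,uv,z):
    o,d=ray(f,uv); s=(z-o[2])/d[:,2]; return o+d*s[:,None]
def cloud(f):
    v,u=np.mgrid[0:480,0:640]; o,d=ray(f,np.c_[u.ravel(),v.ravel()])
    X=(o+d*f["z_map"].reshape(-1,1)).reshape(480,640,3); X[f["z_map"]==0]=np.nan; return X
def proj(f,X):
    return cv2.projectPoints(np.array(X,float).reshape(-1,3),cv2.Rodrigues(f["R"])[0],f["t"],f["K"],f["D"])[0].reshape(-1,2)
def tri(f1,uv1,f2,uv2):
    o1,d1=ray(f1,[uv1]);o2,d2=ray(f2,[uv2]); A=np.c_[d1[0],-d2[0]]
    s=np.linalg.lstsq(A,o2-o1,rcond=None)[0]; a=o1+s[0]*d1[0]; b=o2+s[1]*d2[0]; return (a+b)/2,np.linalg.norm(a-b)
E
python3 - <<'E'
from h import *
np.set_printoptions(suppress=True,precision=3)
T=ld("top0"); S=ld("scene0"); X=cloud(T); XS=cloud(S)
print("bench z", X[260,240:260,2].mean(), X[300,480,2])
hsv=cv2.cvtColor(T["frame"],cv2.COLOR_BGR2HSV)
# handle grip top: dark & high
for nm,X_,f,box in(("top",X,T,(420,460,245,285)),):
    u0,u1,v0,v1=box
    sub=X_[v0:v1,u0:u1]; g=f["frame"][v0:v1,u0:u1]
    print(np.round(sub[::3,::3,2]*1000,0))
    m=((np.abs(sub[...,2]-0.178)<0.008)).astype(np.uint8)
    print(m.sum()); c=max(cv2.findContours(m,0,2)[0],key=cv2.contourArea); r=cv2.minAreaRect(c.astype(np.float32)+np.float32([u0,v0])); print(r); print(onz(T,cv2.boxPoints(r),0.178)); print(sub[m>0].mean(0))
# block top
m=((np.abs(X[...,2]-0.032)<0.006)).astype(np.uint8); m[:230]=0;m[320:]=0;m[:,:390]=0;m[:,485:]=0
hm=cv2.inRange(hsv,(8,80,60),(25,255,255)); m=(m>0)&(hm>0)
r=cv2.minAreaRect(np.argwhere(m)[:,::-1].astype(np.float32)); print("block",m.sum(),r); b=onz(T,cv2.boxPoints(r),0.032); print(b,b.mean(0),np.linalg.norm(np.diff(b,axis=0),axis=1))
print("stub"); print(np.round(X[145:185:2,335:378:2,2]*1000,0))
E
```

```text
bench z -0.000664242216998201 0.000866936034015886
[[ -4.   2.   4.   3.   3.   0.   2.  -1.  -2.   0.   2.   3.   1.  -2.]
 [ 34.  32.   1.   3.  -0.  -0.  -1.   2.  -0.   4.  -2.  -2.  -3.   5.]
 [ 32.  32.  35. 166.  36.   0.  -1.  -1.   2.   3.  -3.   1.   1.   2.]
 [ 34. 116. 149. 178. 181. 178. 180.  32.   2.   4.   2.   1.   1.   2.]
 [ 93. 126. 161. 179. 179. 178. 179. 179. 182. 164.  30.  -1.   2.  -2.]
 [106. 142. 170. 181. 180. 178. 177. 176. 179.  35.  35.  31.  32.  37.]
 [115. 153. 179. 179. 179. 178. 179. 182. 180.  23.  29.  34.  36.  32.]
 [125. 161. 177. 183. 181. 175. 176. 178. 174.  43.  43.  31.  33.  30.]
 [135. 166. 177. 180. 177. 179. 178. 178. 175.  44.  46.  34.  32.  34.]
 [124. 136. 150. 160. 172. 179. 178. 177.  31.  10.  36.  31.  33.  32.]
 [ 61.  96. 106. 122. 133. 150. 163. 168.  32.  34.  32.  36.  34.  26.]
 [ 32.  25.  42.  33.  95.  36.  32.  35.  29.  33.  34.  35.   6.  20.]
 [ 30.  28.  31.  33.  29.  37.  nan  29.  35.  34.  30.   6.   7.   7.]
 [ 32.  33.  32.  34.  35.  29.  13.  13.  27.  27.  31.   6.   7.  13.]]
384
((435.25006103515625, 
[... 2458 characters left out ...]
. -565. -739.]
 [ 134.  130.  125.  121.   -1.  109.  124.  141.  139.  141.  155.  167.
   189.  200.  208.  212.  209.  210.  210.  206. -568. -732.]
 [ 126.  124.   -2.    2.    2.   -2.    1.  135.  138.    2.    2.   -0.
   178.  190.  200.  208.  207.  207.    3. -559. -567. -740.]
 [  -0.   -6.    2.    1.    1.   -3.    2.   -1.   -4.   -2.   -1.    3.
    -1.    3.  199.  200.    4.    1.    3. -562. -568. -745.]
 [  -3.   -4.   -2.   -1.   -1.   -1.    0.   -4.    2.   -1.   -1.   -1.
    -3.    0.    5.   -3.    3.   -4.    1. -568. -567. -740.]
 [   1.   -1.    2.   -1.   -1.   -2.   -2.   -1.   -1.   -2.   -1.   -1.
     4.   -2.   -2.   -5.   -1.    2.   -5. -562. -554. -745.]]
```

```bash
python3 - <<'E'
import cv2, numpy as np
b=cv2.imread("pics/scene0.png"); a=cv2.imread("pics/top0.png")
cv2.imwrite("pics/c2.png",np.hstack([cv2.resize(b[180:300,370:490],None,fx=4,fy=4,interpolation=cv2.INTER_CUBIC),cv2.resize(a[235:315,390:470],(320,480),interpolation=cv2.INTER_CUBIC)[:, :]]))
E
```

```text
(no output)
```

View pics/c2.png

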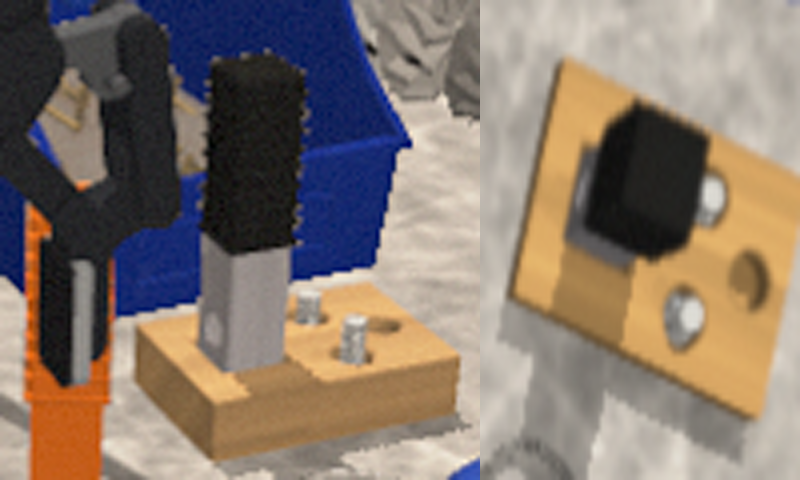

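The handle wanted has a black grip over a steel tube, at scene (433,220) and top (431,265). The look-alikes are the orange handle at scene (386,280), top (347,289), and the rotor shaft at scene (345,320). The crop shows black grip and steel, with the cross hole on the narrow left face at scene (423,262). That puts the hole on the face normal at yaw 70°, which is the current jaw direction. I'll move over it.

{"op": "arm_command", "data": {
  "commands": [0,0,-0.035,0,0,0,-0.035,0,-0.024,0.029,0,0,-0.024,0.029,0,0,-0.024,0.029,0,0],
  "gripper": -1,
  "force": 25
}}

```text
time_s: 0.52
ee_pos: [0.2649, 0.4928, 0.2616]
ee_rot: [[0.329, 0.944, -0.008], [0.944, -0.329, -0.005], [-0.007, -0.006, -1.0]]
wrist_force: [1.4, -0.4, 0.4]
opening: 0.0857
```

{"op": "arm_command", "data": {
  "commands": [-0.024,0.029,0,0,-0.024,0.029,0,0,-0.024,0.029,0,0,-0.024,0.029,0,0,-0.024,0.029,0,0]
}}

```text
time_s: 0.93
ee_pos: [0.3644, 0.3235, 0.2606]
ee_rot: [[0.326, 0.945, -0.009], [0.945, -0.326, -0.006], [-0.008, -0.007, -1.0]]
wrist_force: [0.4, -0.2, -0.7]
opening: 0.0856
```

```bash
python3 - <<'E'
from cell import arm, optics
import cv2, numpy as np
for n in("scene","top"):
    f=optics.grab_frame(n); cv2.imwrite(f"pics/{n}1.png",f["frame"]); np.savez(f"pics/{n}1.npz",**f)
b=cv2.imread("pics/scene1.png");
cv2.imwrite("pics/c3.png",np.hstack([cv2.resize(b,(400,300)),cv2.resize(b[150:300,220:420],(400,300),interpolation=cv2.INTER_CUBIC)]))
E
```

```text
(no output)
```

View pics/c3.png

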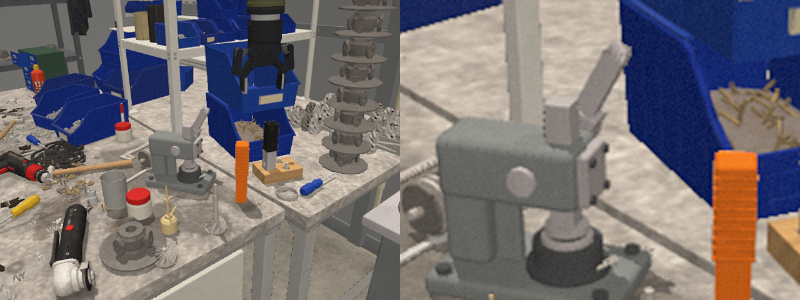

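```bash
python3 - <<'E'
from h import *
np.set_printoptions(suppress=True,precision=4)
T=ld("top0"); T1=ld("top1"); S=ld("scene1"); X=cloud(T); XS=cloud(S)
v,u=np.mgrid[0:480,0:640]
# head top
def rect(m,z,nm):
    m=cv2.morphologyEx(m.astype(np.uint8),cv2.MORPH_OPEN,np.ones((3,3)))
    c=max(cv2.findContours(m,0,2)[0],key=cv2.contourArea)
    P=onz(T,c.reshape(-1,2).astype(float),z)[:,:2]
    r=cv2.minAreaRect((P*1000).astype(np.float32)); print(nm,r,cv2.contourArea(c))
    return r
reg=(u>255)&(u<345)&(v>130)&(v<260)
h=X[...,2][reg]; h=h[np.isfinite(h)]; print(np.histogram(h,bins=np.arange(-.01,.23,.01)))
rect(reg&(abs(X[...,2]-0.195)<0.008),0.195,"head")
bz=X[...,2]
rect(reg&(bz>0.012)&(bz<0.03),0.02,"base")
rect(reg&(bz>0.012),0.02,"all")
# stub points from top view and scene view
m=(u>330)&(u<376)&(v>145)&(v<185)&(bz>0.10); P=X[m]
ms=(u>285)&(u<340)&(v>165)&(v<225); Q=XS[ms&(XS[...,2]>0.10)&(XS[...,2]<0.23)]
print(len(P),len(Q)); 
np.savez("pics/stub.npz",P=P,Q=Q)
tip=P[P[:,2]>0.204]; print("tip",tip.mean(0),len(tip)); 
E
python3 - <<'E'
import cv2,numpy as np
b=cv2.imread("pics/scene1.png");a=cv2.imread("pics/top1.png")
cv2.imwrite("pics/c4.png",np.hstack([cv2.resize(b[155:230,270:345],(400,400),interpolation=cv2.INTER_CUBIC),cv2.resize(a[135:195,325:385],(400,400),interpolation=cv2.INTER_CUBIC)]))
E
```

```text
(array([2829, 2981,  408, 1575,  227,   82,   90,    0,    0,    0,    1,
         47,   50,  176,  277,  762, 1692,   17,   22,  161,   42,    0,
          0]), array([-0.01,  0.  ,  0.01,  0.02,  0.03,  0.04,  0.05,  0.06,  0.07,
        0.08,  0.09,  0.1 ,  0.11,  0.12,  0.13,  0.14,  0.15,  0.16,
        0.17,  0.18,  0.19,  0.2 ,  0.21,  0.22]))
head ((560.4036865234375, 408.2032470703125), (22.861957550048828, 22.63303565979004), 27.302377700805664) 99.0
base ((586.4074096679688, 425.14202880859375), (189.93402099609375, 111.79175567626953), 33.01108932495117) 1609.5
all ((612.3242797851562, 406.9558410644531), (213.58438110351562, 170.53146362304688), 33.01108932495117) 5337.0
818 1457
tip [0.5984 0.3204 0.2095] 143
```

View pics/c4.png

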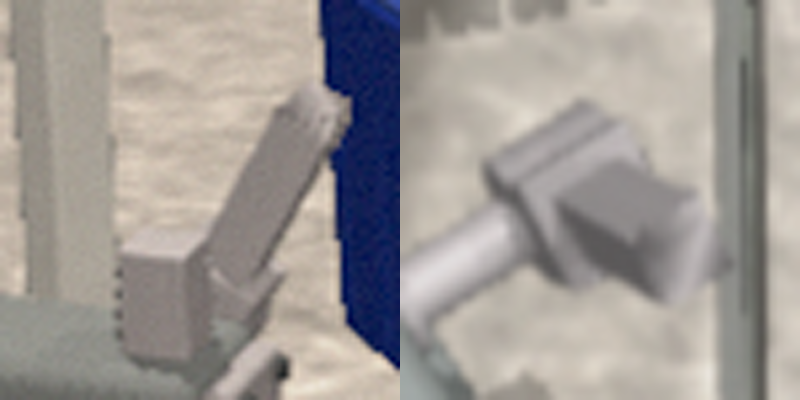

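```bash
python3 - <<'E'
from h import *
np.set_printoptions(suppress=True,precision=4)
d=np.load("pics/stub.npz"); a=np.deg2rad(33); R=np.array([[np.cos(a),np.sin(a),0],[-np.sin(a),np.cos(a),0],[0,0,1]])
T=ld("top0");S=ld("scene1")
for nm,f,box in(("top",T,(330,376,145,185)),("scene",S,(285,340,165,225))):
    X=cloud(f); 
    # normals by local gradient on smoothed cloud
    Xs=cv2.blur(np.nan_to_num(X),(3,3)); gx=np.roll(Xs,-2,1)-np.roll(Xs,2,1); gy=np.roll(Xs,-2,0)-np.roll(Xs,2,0)
    N=np.cross(gy,gx); N/=np.linalg.norm(N,axis=2,keepdims=True)+1e-12
    v,u=np.mgrid[0:480,0:640]; u0,u1,v0,v1=box
    m=(u>u0)&(u<u1)&(v>v0)&(v<v1)&(X[...,2]>.16)&(X[...,2]<.225)
    p=X[m]@R.T; n=N[m]@R.T
    print(nm,len(p),p.min(0),p.max(0),np.percentile(p,[5,50,95],axis=0).tolist())
    np.savez(f"pics/st_{nm}.npz",p=p,n=n)
p=np.load("pics/st_top.npz")["p"]; q=np.load("pics/st_scene.npz")["p"]
# per-height slice stats
for lo in np.arange(.155,.22,.008):
    for nm,w in(("t",p),("s",q)):
        k=(w[:,2]>lo)&(w[:,2]<lo+.008)
        if k.sum()>5: print(nm,round(lo,3),k.sum(),"x",np.percentile(w[k,0],[3,50,97]),"y",np.percentile(w[k,1],[3,50,97]))
E
```

```text
top 332 [ 0.6651 -0.0746  0.1604] [ 0.7123 -0.0468  0.2166] [[0.6678182786532392, -0.06719193952166112, 0.16441029051862543], [0.6853116721129253, -0.05505057074193603, 0.20020568304968628], [0.7082869469416987, -0.04719045763102373, 0.21307613941478548]]
scene 722 [ 0.6613 -0.0732  0.16  ] [0.7072 0.0539 0.2134] [[0.6649502316324193, -0.05844545607224014, 0.1625287509544257], [0.6829110319402352, -0.04481737081328099, 0.18232878849659817], [0.7001365502596969, 0.05028412481216829, 0.20782100393860203]]
t 0.155 11 x [0.6894 0.7083 0.7122] y [-0.0582 -0.0477 -0.0469]
s 0.155 46 x [0.6777 0.69   0.7051] y [-0.056   0.0406  0.0504]
t 0.163 35 x [0.6855 0.7068 0.7108] y [-0.0667 -0.052  -0.047 ]
s 0.163 131 x [0.6781 0.6886 0.7042] y [-0.0534  0.0355  0.0509]
t 0.171 26 x [0.6796 0.7027 0.7058] y [-0.0674 -0.0507 -0.047 ]
s 0.171 127 x [0.6753 0.6858 0.7008] y [-0.0516  0.0383  0.0514]
t 0.179 35 x [0.6782 0.6981 0.7024] y [-0.0738 -0.0554 -0.0471]
s 0.179 142 x [0.6709 0.6832 0.6996] y [-0.0557  0.0326  0.0506]
t 0.187 35 x [0.6763 0.6939 0.6973] y [-0.066  -0.0532 -0.0471]
s 0.187 134 x [0.6652 0.6848 0.7001] y [-0.0592  0.0306  0.0497]
t 0.195 40 x [0.6668 0.6872 0.6926] y [-0.0692 -0.0496 -0.047 ]
s 0.195 62 x [0.6622 0.6714 0.6868] y [-0.0663 -0.0478 -0.0447]
t 0.203 105 x [0.6659 0.6755 0.6878] y [-0.0672 -0.0568 -0.0477]
s 0.203 64 x [0.6618 0.6701 0.6809] y [-0.065  -0.05   -0.0452]
t 0.211 45 x [0.6705 0.6771 0.6816] y [-0.0657 -0.0569 -0.0493]
s 0.211 16 x [0.6656 0.6726 0.6762] y [-0.0616 -0.054  -0.0472]
```

```bash
python3 - <<'E'
from h import *
np.set_printoptions(suppress=True,precision=4)
p=np.load("pics/st_top.npz")["p"]; q=np.load("pics/st_scene.npz")["p"]
# rear-face fit
k=(p[:,2]<.195)&(p[:,1]>-.066)&(p[:,1]<-.048)
w=p[k]
for i in range(4):
    c=np.polyfit(w[:,2],w[:,0],1); r=w[:,0]-np.polyval(c,w[:,2]); w=w[abs(r)<.003]
th=np.arctan(-c[0]); print(len(w),np.rad2deg(th)); 
for th in (th,):
  C,Sn=np.cos(th),np.sin(th)
  print("rear s",np.median(w[:,0]*C+w[:,2]*Sn))
  for nm,z in(("t",p),("s",q)):
    z=z[(z[:,1]<-.03)]; s=z[:,0]*C+z[:,2]*Sn; t=-z[:,0]*Sn+z[:,2]*C
    print(nm,"t max",np.percentile(t,[90,95,98,99.5]),"s",np.percentile(s,[2,98])); print(np.histogram(t,bins=np.arange(-.2,-.118,.004)))
  b=p[p[:,1]<-.0715]; print("button",b, (-b[:,0]*Sn+b[:,2]*C))
E
```

```text
70 28.696044465407617
rear s 0.7012624358216211
t t max [-0.1379 -0.137  -0.136  -0.1355] s [0.6818 0.7024]
(array([10, 14, 14, 11, 16, 12, 15, 12, 19, 16, 12, 15, 17, 37, 34, 69,  7,
        0,  0,  0]), array([-0.2  , -0.196, -0.192, -0.188, -0.184, -0.18 , -0.176, -0.172,
       -0.168, -0.164, -0.16 , -0.156, -0.152, -0.148, -0.144, -0.14 ,
       -0.136, -0.132, -0.128, -0.124, -0.12 ]))
s t max [-0.1385 -0.1369 -0.136  -0.1348] s [0.676  0.6978]
(array([ 2, 10, 20, 20, 27, 23, 24, 27, 24, 26, 27, 20, 26, 34, 28, 42,  8,
        0,  0,  0]), array([-0.2  , -0.196, -0.192, -0.188, -0.184, -0.18 , -0.176, -0.172,
       -0.168, -0.164, -0.16 , -0.156, -0.152, -0.148, -0.144, -0.14 ,
       -0.136, -0.132, -0.128, -0.124, -0.12 ]))
button [[ 0.6947 -0.0735  0.1813]
 [ 0.6934 -0.0746  0.1831]
 [ 0.692  -0.0738  0.1823]] [-0.1746 -0.1724 -0.1724]
```

The stub is clear in the scene picture, with its tip at (331,172) and shoulder at about (307,205). The base plate measures 190 x 112 mm as it should, which gives the press yaw of 33°. The lean is about 28.7° and the tip is near (0.594, 0.318, 0.209). Next is the grasp.

{"op": "arm_command", "data": {
  "commands": [-0.023,0.029,0,0,-0.023,0.029,0,0,-0.023,0.029,0,0,-0.023,0.028,0,0,0,0,0,0]
}}

```text
time_s: 1.45
ee_pos: [0.4449, 0.1924, 0.2599]
ee_rot: [[0.333, 0.943, -0.009], [0.943, -0.333, -0.009], [-0.011, -0.006, -1.0]]
wrist_force: [-0.6, 0.1, 0.2]
opening: 0.0853
```

{"op": "arm_command", "data": {
  "commands": [0.003,-0.002,0.028,0,0.003,-0.001,0.028,0,0,0,0.028,0,0,0,0.028,0,0,0,0.026,0]
}}

```text
time_s: 1.87
ee_pos: [0.4482, 0.1988, 0.1222]
ee_rot: [[0.341, 0.94, 0.002], [0.94, -0.341, -0.003], [-0.002, 0.003, -1.0]]
wrist_force: [0.8, 0.1, -0.5]
opening: 0.0854
```

{"op": "arm_command", "data": {
  "commands": [-0.002,-0.004,0,0,0,0,0,0]
}}

```text
time_s: 2.03
ee_pos: [0.4396, 0.1976, 0.1174]
ee_rot: [[0.34, 0.94, -0.007], [0.94, -0.341, -0.007], [-0.009, -0.004, -1.0]]
wrist_force: [0.1, -0.6, 0.0]
opening: 0.0853
```

```bash
python3 - <<'E'
from cell import arm, optics
import cv2, numpy as np
print(arm.sense()["ee_pos"])
fs=[]
for n in("scene","top"):
    f=optics.grab_frame(n); np.savez(f"pics/{n}2.npz",**f); fs.append(f["frame"])
b,a=fs
cv2.imwrite("pics/c5.png",np.hstack([cv2.resize(b[150:300,370:520],(400,400),interpolation=cv2.INTER_CUBIC),cv2.resize(a[220:320,380:480],(400,400),interpolation=cv2.INTER_CUBIC)]))
E
```

```text
[0.4396443  0.19761473 0.11742566]
```

View pics/c5.png

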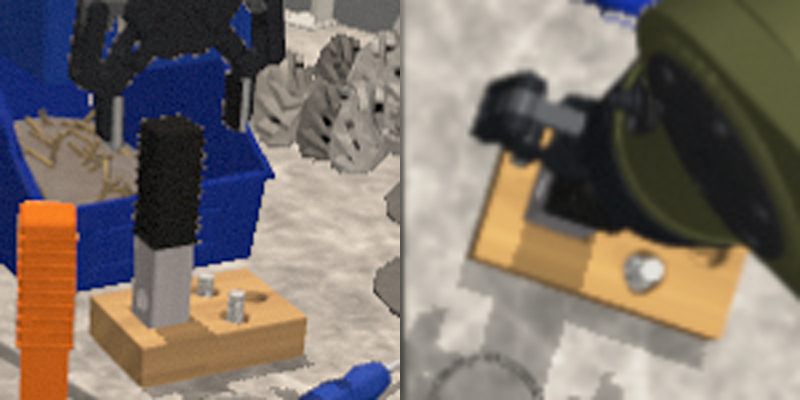

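```bash
python3 - <<'E'
from h import *
np.set_printoptions(suppress=True,precision=3)
S=ld("scene2");T=ld("top2")
for P in ([.4396,.1976,.1174],[.4396,.1976,.13],[.443,.198,.178],[.443,.198,.032]): print(P,proj(S,P),proj(T,P))
X=cloud(S)
for uv in((435,200),(435,235),(430,260),(414,205),(462,198)): print(uv,X[uv[1]-2:uv[1]+3,uv[0]-2:uv[0]+3].reshape(-1,3)[::6])
E
```

```text
[0.4396, 0.1976, 0.1174] [[432.241 226.96 ]] [[428.939 267.703]]
[0.4396, 0.1976, 0.13] [[432.658 220.699]] [[430.285 267.171]]
[0.443, 0.198, 0.178] [[432.725 195.769]] [[435.444 263.086]]
[0.443, 0.198, 0.032] [[428.051 267.142]] [[420.348 269.303]]
(435, 200) [[0.434 0.207 0.178]
 [0.428 0.211 0.18 ]
 [0.429 0.207 0.176]
 [0.427 0.206 0.175]
 [0.428 0.202 0.171]]
(435, 235) [[0.427 0.209 0.113]
 [0.426 0.207 0.111]
 [0.426 0.204 0.108]
 [0.424 0.203 0.106]
 [0.425 0.199 0.103]]
(430, 260) [[0.429 0.216 0.063]
 [0.429 0.212 0.06 ]
 [0.428 0.211 0.058]
 [0.428 0.207 0.054]
 [0.429 0.204 0.051]]
(414, 205) [[0.446 0.248 0.176]
 [0.445 0.246 0.174]
 [0.446 0.242 0.17 ]
 [0.672 0.002 0.036]
 [0.666 0.004 0.036]]
(462, 198) [[0.413 0.158 0.176]
 [0.414 0.155 0.174]
 [0.523 0.015 0.104]
 [0.521 0.014 0.102]
 [0.516 0.017 0.102]]
```

```bash
python3 - <<'E'
from h import *
from cell import arm
np.set_printoptions(suppress=True,precision=3)
S=ld("scene0")
x=np.array([.343,.94,0])
for z in (.193,.206,.22,.24):
  c=np.array([.214,.587,z]); print(z,proj(S,[c+x*.043,c-x*.043]))
X=cloud(S)
for uv in((305,288),(307,270),(388,270),(390,260)): print(uv,X[uv[1],uv[0]])
S=ld("scene2"); x=np.array([.34,.94,0])
for z in (.117,.13,.145,.16):
  c=np.array([.4396,.1976,z]); print(z,proj(S,[c+x*.043,c-x*.043]))
print(arm.sense()["joint_pos"])
E
```

```text
0.193 [[307.338 326.819]
 [380.096 312.994]]
0.206 [[306.924 316.873]
 [380.347 303.264]]
0.22 [[306.469 305.952]
 [380.621 292.587]]
0.24 [[305.805 289.96 ]
 [381.02  276.969]]
(305, 288) [0.22  0.634 0.249]
(307, 270) [0.217 0.633 0.271]
(388, 270) [0.187 0.548 0.254]
(390, 260) [0.187 0.546 0.266]
0.117 [[410.933 230.434]
 [453.051 223.954]]
0.13 [[411.252 223.921]
 [453.587 217.549]]
0.145 [[411.624 216.317]
 [454.211 210.073]]
0.16 [[412.    208.617]
 [454.842 202.505]]
[-0.417  0.375 -0.08   1.966  0.045  0.809  0.7  ]
```

```bash
python3 - <<'E'
from h import *
import cv2
S=ld("scene2"); X=cloud(S)
cv2.imwrite("pics/c6.png",cv2.resize(S["frame"][60:280,340:560],(600,600),interpolation=cv2.INTER_CUBIC))
for u in range(400,476,6):
  col=[(v,X[v,u]) for v in range(90,215,6)]
  print(u,[(v,int(p[2]*1000)) for v,p in col if p[0]>.3 and p[0]<.5 and abs(p[1]-.2)<.08])
E
```

```text
400 [(150, 269), (156, 260), (162, 250), (168, 242), (174, 232), (180, 221)]
406 [(150, 272), (156, 262), (162, 252), (168, 242), (174, 230), (180, 220), (186, 204), (192, 193), (198, 181)]
412 [(150, 271), (156, 258), (168, 233), (174, 222), (180, 218), (186, 206), (192, 195), (198, 185), (204, 174)]
418 [(90, 368), (96, 360), (102, 350), (114, 327), (120, 318), (126, 308), (132, 299), (138, 289), (144, 278), (150, 270), (156, 259), (162, 240), (168, 231), (174, 229), (180, 217)]
424 [(90, 371), (96, 361), (102, 352), (108, 342), (114, 330), (120, 322), (126, 313), (132, 302), (138, 292), (144, 281), (150, 268), (156, 259), (162, 248), (168, 239), (174, 229), (198, 173), (204, 163), (210, 152)]
430 [(90, 371), (96, 363), (102, 353), (108, 344), (114, 332), (120, 323), (126, 314), (132, 303), (138, 294), (144, 284), (150, 268), (156, 259), (162, 248), (168, 237), (198, 179), (204, 170), (210, 159)]
436 [(90, 373), (96, 363), (102, 353), (108, 344), (114, 333), (120, 324), (126, 315), (132, 305), (138, 294), (144, 284), (150, 268), (156, 259), (162, 246), (168, 235), (192, 179), (198,
[... 240 characters left out ...]
8 [(90, 373), (96, 364), (102, 354), (108, 344), (114, 332), (120, 324), (126, 315), (132, 304), (138, 294), (144, 283), (150, 265), (156, 257), (162, 243)]
454 [(90, 372), (96, 363), (102, 353), (108, 344), (114, 331), (120, 323), (126, 313), (132, 303), (138, 293), (144, 274), (150, 264), (156, 253), (162, 243), (168, 231), (180, 200), (186, 189), (192, 178)]
460 [(90, 371), (96, 362), (102, 352), (114, 329), (120, 320), (126, 309), (132, 299), (138, 287), (144, 269), (150, 261), (168, 231), (174, 218), (180, 206), (186, 195), (192, 183), (198, 172)]
466 [(144, 269), (150, 259), (156, 246), (162, 233), (168, 224), (174, 217)]
472 [(144, 272), (150, 259), (156, 249), (162, 239), (168, 226)]
```

View pics/c6.png

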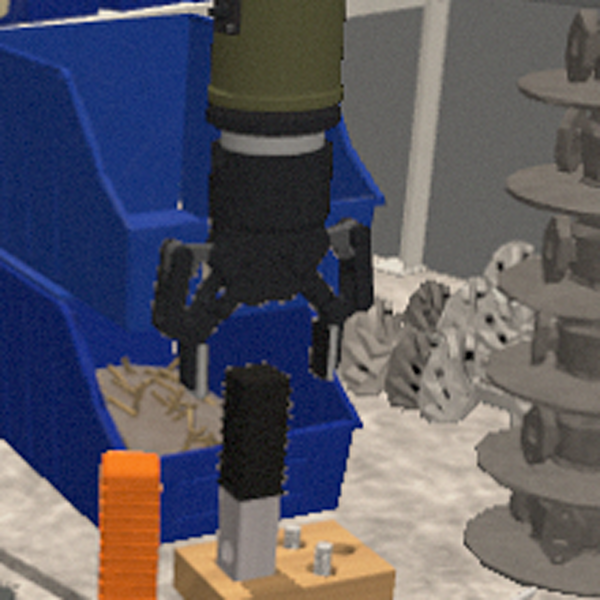

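Both pictures put the fingertips about 35 mm higher than the reported TCP implies: tips at z ≈ 0.165, body at ≈ 0.23. Sideways they agree. I'll lower by 25 mm and check again.

{"op": "arm_command", "data": {
  "commands": [0,0,0.012,0,0.001,0.001,0.012,0,0,0,0,0]
}}

```text
time_s: 2.38
ee_pos: [0.4459, 0.2008, 0.0994]
ee_rot: [[0.34, 0.94, 0.004], [0.94, -0.34, -0.002], [-0.0, 0.005, -1.0]]
wrist_force: [1.0, -0.6, 0.3]
opening: 0.0852
```

```bash
cat >> h.py <<'E'
def shot(tag,boxS=None,boxT=None):
    from cell import optics
    out=[]
    for n,b in(("scene",boxS),("top",boxT)):
        if b is None: continue
        f=optics.grab_frame(n); np.savez(f"pics/{n}{tag}.npz",**f)
        u0,u1,v0,v1=b; out.append(cv2.resize(f["frame"][v0:v1,u0:u1],(400,int(400*(v1-v0)/(u1-u0))),interpolation=cv2.INTER_CUBIC))
    h=max(o.shape[0] for o in out)
    out=[cv2.copyMakeBorder(o,0,h-o.shape[0],0,0,cv2.BORDER_CONSTANT) for o in out]
    cv2.imwrite(f"pics/v{tag}.png",np.hstack(out))
E
python3 -c "
from h import *
shot('3',(360,520,120,300),(380,480,220,320))"
```

```text
(no output)
```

View pics/v3.png

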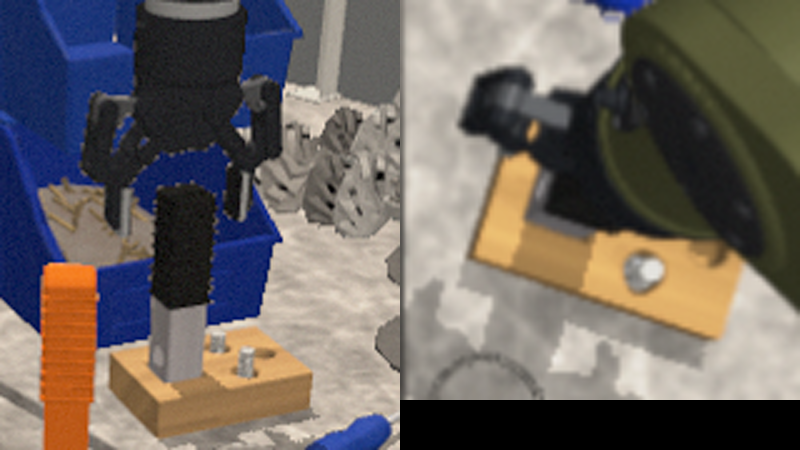

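{"op": "arm_command", "data": {
  "commands": [0,-0.001,0.014,0,0,0,0,0]
}}

```text
time_s: 2.65
ee_pos: [0.4472, 0.2022, 0.0894]
ee_rot: [[0.34, 0.94, 0.01], [0.94, -0.34, 0.001], [0.004, 0.009, -1.0]]
wrist_force: [-0.5, 0.1, -0.2]
opening: 0.0855
```

{"op": "arm_command", "data": {
  "commands": [0,0,0,0,0,0,0,0,0,0,0,0,0,0,0,0,0,0,0,0],
  "gripper": 1,
  "force": 30
}}

```text
time_s: 3.07
ee_pos: [0.4486, 0.202, 0.0937]
ee_rot: [[0.341, 0.94, 0.014], [0.94, -0.341, 0.002], [0.006, 0.012, -1.0]]
wrist_force: [-2.2, -2.3, -1.8]
opening: 0.0345
```

{"op": "arm_command", "data": {
  "commands": [0,0,0,0,0,0,0,0]
}}

```text
time_s: 3.23
ee_pos: [0.4481, 0.2008, 0.0938]
ee_rot: [[0.341, 0.94, 0.013], [0.94, -0.342, -0.0], [0.004, 0.012, -1.0]]
wrist_force: [-0.0, -2.3, 0.9]
opening: 0.034
```

```bash
python3 -c "
from h import *
from cell import arm
for i in range(4): print(arm.sense()['ee_pos'])
shot('4',(360,520,120,300),(380,480,220,320))"
```

```text
[0.44809647 0.20075722 0.09384783]
[0.44809647 0.20075722 0.09384783]
[0.44809647 0.20075722 0.09384783]
[0.44809647 0.20075722 0.09384783]
```

View pics/v4.png

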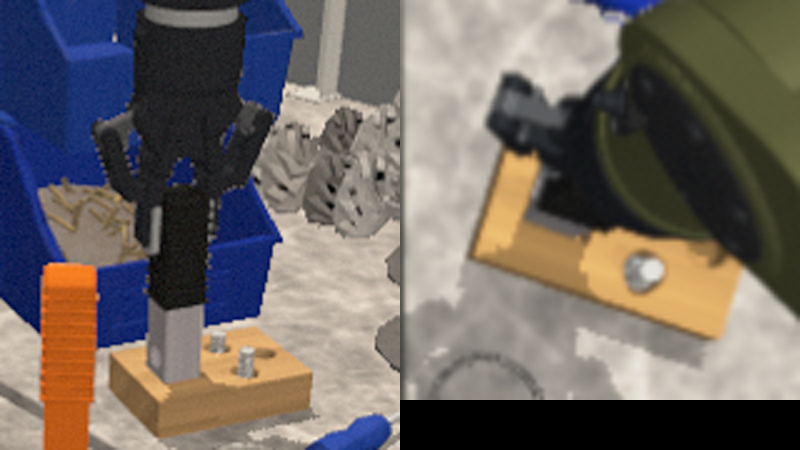

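Gripped: the opening is 34 mm, which matches the grip. Lifting it out straight.

{"op": "arm_command", "data": {
  "commands": [0,0,-0.02,0,0,0,-0.02,0,0,0,-0.035,0,0,0,-0.035,0,0,0,-0.035,0]
}}

```text
time_s: 3.75
ee_pos: [0.4415, 0.2003, 0.2352]
ee_rot: [[0.34, 0.94, -0.004], [0.94, -0.34, -0.005], [-0.006, -0.002, -1.0]]
wrist_force: [0.7, -0.4, -3.8]
opening: 0.0338
```

{"op": "arm_command", "data": {
  "commands": [0,0,-0.035,0,0,0,-0.035,0,0,0,-0.03,0,0,0,0,0]
}}

```text
time_s: 4.08
ee_pos: [0.4427, 0.2036, 0.3461]
ee_rot: [[0.338, 0.941, 0.005], [0.941, -0.338, 0.002], [0.004, 0.004, -1.0]]
wrist_force: [1.8, -0.0, -1.5]
opening: 0.0339
```

```bash
python3 -c "
from h import *
shot('5',(320,520,20,300),(300,500,150,350))"
```

```text
(no output)
```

View pics/v5.png

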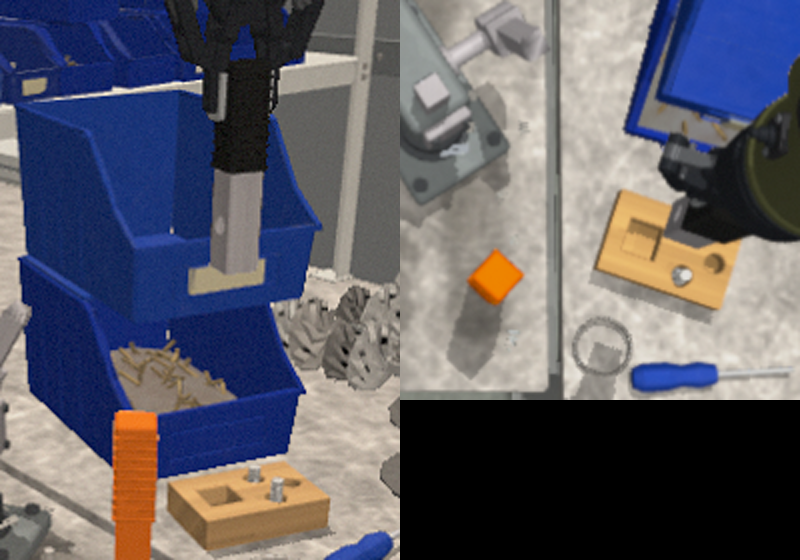

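```bash
python3 - <<'E'
from h import *
T=ld("top0");X=cloud(T); 
for z0 in(.12,.2,.3,.4):
    m=(X[...,2]>z0)&(X[...,2]<.9)&(X[...,0]>.3); m[:,480:]&=True
    P=X[m]
    a=np.array([.443,.2]);b=np.array([.594,.318])
    for f in(0,.33,.66,1,1.2):
        c=a+f*(b-a); d=np.hypot(P[:,0]-c[0],P[:,1]-c[1]); d2=d.copy()
        # exclude stub/press
        k=(P[:,1]<.27)|(P[:,0]>.75)
        k&=d>.03
        i=np.argmin(np.where(k,d,9)); print(z0,f,c.round(3),d[i].round(3),P[i].round(3))
E
```

```text
0.12 0 [0.443 0.2  ] 0.092 [0.53  0.168 0.257]
0.12 0.33 [0.493 0.239] 0.042 [0.465 0.209 0.158]
0.12 0.66 [0.543 0.278] 0.058 [0.548 0.22  0.251]
0.12 1 [0.594 0.318] 0.108 [0.57  0.213 0.27 ]
0.12 1.2 [0.624 0.342] 0.138 [0.585 0.21  0.279]
0.2 0 [0.443 0.2  ] 0.092 [0.53  0.168 0.257]
0.2 0.33 [0.493 0.239] 0.058 [0.546 0.217 0.256]
0.2 0.66 [0.543 0.278] 0.058 [0.548 0.22  0.251]
0.2 1 [0.594 0.318] 0.108 [0.57  0.213 0.27 ]
0.2 1.2 [0.624 0.342] 0.138 [0.585 0.21  0.279]
0.3 0 [0.443 0.2  ] 0.159 [0.602 0.2   0.302]
0.3 0.33 [0.493 0.239] 0.116 [0.602 0.2   0.302]
0.3 0.66 [0.543 0.278] 0.097 [0.604 0.202 0.3  ]
0.3 1 [0.594 0.318] 0.115 [0.605 0.204 0.305]
0.3 1.2 [0.624 0.342] 0.139 [0.609 0.203 0.305]
0.4 0 [0.443 0.2  ] 0.186 [0.375 0.027 0.415]
0.4 0.33 [0.493 0.239] 0.242 [0.379 0.025 0.414]
0.4 0.66 [0.543 0.278] 0.3 [0.386 0.022 0.414]
0.4 1 [0.594 0.318] 0.362 [0.386 0.022 0.414]
0.4 1.2 [0.624 0.342] 0.399 [0.386 0.022 0.414]
```

{"op": "arm_command", "data": {
  "commands": [0.031,0.02,0,0,0.031,0.02,0,0,0.031,0.02,0,0,0.031,0.02,0,0,0.031,0.02,0,0]
}}

```text
time_s: 4.6
ee_pos: [0.5844, 0.3118, 0.331]
ee_rot: [[0.341, 0.94, -0.014], [0.94, -0.341, -0.01], [-0.014, -0.01, -1.0]]
wrist_force: [0.9, 0.3, -2.6]
opening: 0.0337
```

{"op": "arm_command", "data": {
  "commands": [0,0,0,-6.6,0,0,0,-6.6,0,0,0,-6.6,0,0,0,-6.6,0,0,0,-6.6]
}}

```text
time_s: 5.02
ee_pos: [0.586, 0.3183, 0.3055]
ee_rot: [[-0.252, 0.967, -0.042], [0.968, 0.251, -0.021], [-0.01, -0.046, -0.999]]
wrist_force: [-0.5, -0.1, -2.9]
opening: 0.0337
```

{"op": "arm_command", "data": {
  "commands": [0,0,0,-6.6,0,0,0,-6.6,0,0,0,-6.6,0,0,0,0]
}}

```text
time_s: 5.35
ee_pos: [0.583, 0.3177, 0.2936]
ee_rot: [[-0.587, 0.808, -0.058], [0.81, 0.586, -0.029], [0.011, -0.064, -0.998]]
wrist_force: [-3.0, -2.0, -0.7]
opening: 0.0338
```

```bash
python3 -c "
from h import *
shot('6',(220,420,50,300),(280,440,90,250))"
```

```text
(no output)
```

View pics/v6.png

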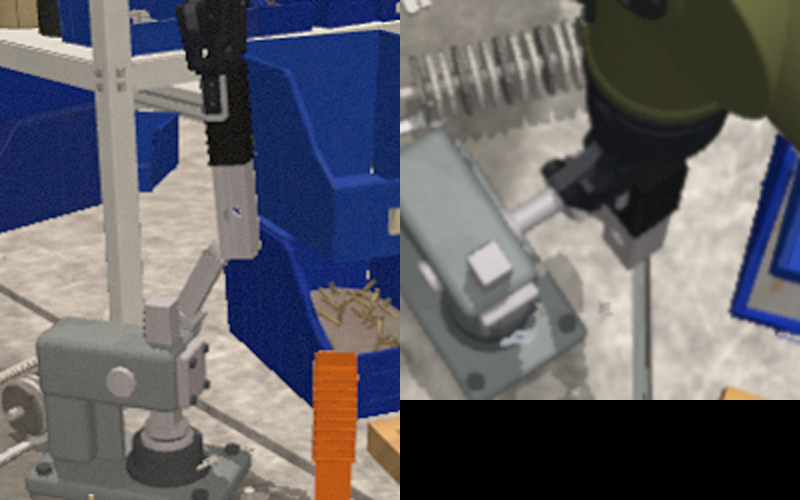

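{"op": "arm_command", "data": {
  "commands": [0,-0.004,-0.02,0,0,0,-0.02,0,0,0,-0.004,0]
}}

```text
time_s: 5.7
ee_pos: [0.5805, 0.3158, 0.3303]
ee_rot: [[-0.577, 0.814, -0.07], [0.817, 0.576, -0.035], [0.012, -0.077, -0.997]]
wrist_force: [-0.2, 0.3, -1.9]
opening: 0.0331
```

```bash
python3 - <<'E'
from h import *
from cell import arm
np.set_printoptions(suppress=True,precision=4)
shot('7',(220,420,50,300),(280,440,90,250))
s=arm.sense(); print(s["ee_pos"],s["ee_rot"].round(3).tolist(),s["joint_pos"],s["joint_efforts"])
E
```

```text
[0.5803 0.3157 0.3286] [[-0.578, 0.813, -0.071], [0.816, 0.577, -0.036], [0.012, -0.079, -0.997]] [-0.3854  0.5755 -0.3137  1.0215  0.1542  1.6458  1.5348] [  0.079  -71.5387  -3.0158 -28.6805  -0.0795   0.8695  -0.0205]
```

View pics/v7.png

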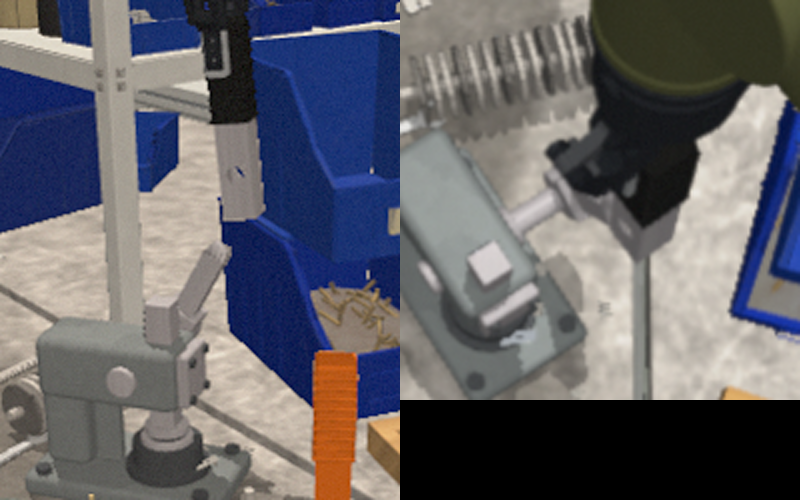

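```bash
cat >> h.py <<'E'
A=np.deg2rad(33); RP=np.array([[np.cos(A),np.sin(A),0],[-np.sin(A),np.cos(A),0],[0,0,1]])
def tube(tag,zlo=.15,zhi=.33,step=.012):
    """slices of tube (scene view) in press frame"""
    X=cloud(ld("scene"+tag))@RP.T
    m=(X[...,0]>.58)&(X[...,0]<.80)&(X[...,1]>-.11)&(X[...,1]<-.02)&(X[...,2]>zlo)&(X[...,2]<zhi)
    P=X[m]
    for z in np.arange(zlo,zhi,step):
        k=(P[:,2]>=z)&(P[:,2]<z+step); w=P[k]
        if len(w)>8: print(round(z+step/2,3),len(w),"x",np.percentile(w[:,0],[2,50,98]).round(4),"y",np.percentile(w[:,1],[2,50,98]).round(4))
E
python3 - <<'E'
from h import *
tube("7",.13,.36)
E
```

```text
0.136 89 x [0.6891 0.6935 0.7048] y [-0.0718 -0.0437 -0.0372]
0.148 64 x [0.6883 0.699  0.7148] y [-0.0668 -0.0473 -0.0402]
0.16 83 x [0.6808 0.6939 0.7159] y [-0.063  -0.0474 -0.0437]
0.172 81 x [0.6751 0.6876 0.7021] y [-0.064  -0.0473 -0.0434]
0.184 89 x [0.6675 0.68   0.6958] y [-0.0613 -0.0471 -0.0442]
0.196 92 x [0.6629 0.6734 0.6884] y [-0.0672 -0.0477 -0.044 ]
0.208 87 x [0.6615 0.6707 0.6823] y [-0.067  -0.0506 -0.0455]
0.244 67 x [0.6282 0.6422 0.6574] y [-0.0678 -0.0375 -0.0323]
0.256 135 x [0.6283 0.6387 0.6579] y [-0.0629 -0.0378 -0.0337]
0.268 160 x [0.6295 0.6431 0.6591] y [-0.0666 -0.0383 -0.0338]
0.28 132 x [0.6307 0.647  0.6605] y [-0.0658 -0.0403 -0.0338]
0.292 125 x [0.6314 0.6401 0.6621] y [-0.0652 -0.0379 -0.0338]
0.304 144 x [0.6329 0.644  0.6631] y [-0.065  -0.0384 -0.0352]
0.316 147 x [0.6341 0.645  0.6626] y [-0.0637 -0.0376 -0.0341]
0.328 155 x [0.6332 0.6462 0.6658] y [-0.0665 -0.0365 -0.0321]
0.34 165 x [0.634  0.6469 0.667 ] y [-0.0638 -0.036  -0.0319]
0.352 164 x [0.6352 0.6478 0.6683] y [-0.064  -0.0358 -0.0309]
0.364 24 x [0.6361 0.6466 0.6667] y [-0.0586 -0.0348 -0.0318]
```

```bash
cat >> h.py <<'E'
def tl(dx,dy,dz):
    "press-frame delta -> tool-frame delta"
    from cell import arm
    s=arm.sense(); R=np.array(s["ee_rot"]); d=R.T@(RP.T@np.array([dx,dy,dz])); p=RP@np.array(s["ee_pos"])
    yaw=np.rad2deg(np.arctan2(R[1,0],R[0,0])); zt=RP@R[:,2]
    print("tool d",d.round(4),"| press ee",p.round(4),"yaw",yaw.round(1),"z",zt.round(3),"F",(RP@np.array(s["wrist_force"])).round(1),"open",round(float(s["opening"]),4),"t",s["time_s"])
E
python3 -c "
from h import *
tl(.031,-.0055,0)"
```

```text
tool d [-0.0067  0.0307 -0.0025] | press ee [ 0.6586 -0.0513  0.3286] yaw 125.3 z [-0.079  0.009 -0.997] F [-0.4  0.1 -2.3] open 0.0336 t 5.8
```

{"op": "arm_command", "data": {
  "commands": [-0.003,0.015,-0.003,1.2,-0.003,0.015,-0.003,1.2,0,0,-0.002,0],
  "force": 20
}}

```text
time_s: 6.05
ee_pos: [0.6084, 0.328, 0.3294]
ee_rot: [[-0.541, 0.838, -0.075], [0.841, 0.539, -0.039], [0.008, -0.085, -0.996]]
wrist_force: [-1.1, -0.1, -4.6]
opening: 0.0336
```

```bash
python3 -c "
from h import *
shot('8',(220,420,50,300),(280,440,90,250))
tl(0,0,0); tube('8',.19,.34)"
```

```text
tool d [0. 0. 0.] | press ee [ 0.6876 -0.0557  0.3303] yaw 122.9 z [-0.085  0.008 -0.996] F [-0.1 -0.3 -2.9] open 0.0337 t 6.15
0.196 92 x [0.6628 0.673  0.6886] y [-0.0654 -0.0479 -0.0435]
0.208 86 x [0.6619 0.6702 0.6818] y [-0.065  -0.0506 -0.046 ]
0.244 76 x [0.6567 0.6702 0.6878] y [-0.0663 -0.0419 -0.0376]
0.256 139 x [0.658  0.6676 0.6882] y [-0.0697 -0.0422 -0.0385]
0.268 155 x [0.6591 0.6728 0.6891] y [-0.0697 -0.0433 -0.0392]
0.28 139 x [0.6602 0.6696 0.6909] y [-0.0721 -0.0449 -0.0398]
0.292 128 x [0.6615 0.6703 0.6915] y [-0.0713 -0.0431 -0.0386]
0.304 149 x [0.6629 0.673  0.6937] y [-0.0687 -0.0425 -0.0387]
0.316 147 x [0.6641 0.6743 0.6943] y [-0.0693 -0.0428 -0.0387]
0.328 152 x [0.6628 0.6758 0.6967] y [-0.0704 -0.0412 -0.0362]
0.34 83 x [0.664  0.6759 0.699 ] y [-0.0686 -0.0407 -0.0369]
```

View pics/v8.png

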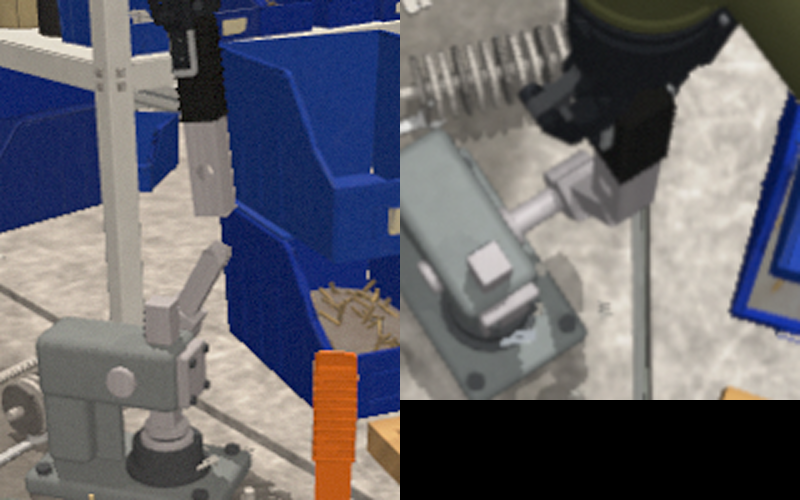

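{"op": "arm_command", "data": {
  "commands": [-0.001,0.002,0.01,0,0,0.002,0.009,0,0,0.001,0.007,0]
}}

```text
time_s: 6.4
ee_pos: [0.6086, 0.3289, 0.3029]
ee_rot: [[-0.543, 0.836, -0.075], [0.839, 0.542, -0.038], [0.009, -0.084, -0.996]]
wrist_force: [0.2, 0.0, -2.6]
opening: 0.0338
```

```bash
python3 -c "
from h import *
shot('9',(250,370,100,250),(300,420,110,230))
tl(0,0,0); tube('9',.16,.30)"
```

```text
tool d [0. 0. 0.] | press ee [ 0.689  -0.0558  0.3021] yaw 122.9 z [-0.086  0.009 -0.996] F [-0.5 -0.2 -3.2] open 0.0335 t 6.5
0.166 88 x [0.6777 0.6908 0.7059] y [-0.0617 -0.048  -0.0439]
0.178 79 x [0.6721 0.6838 0.6978] y [-0.0628 -0.0473 -0.0446]
0.19 87 x [0.664  0.6774 0.692 ] y [-0.0649 -0.0475 -0.0437]
0.202 97 x [0.6616 0.6705 0.6858] y [-0.0671 -0.0485 -0.0439]
0.214 65 x [0.6587 0.6711 0.6866] y [-0.0645 -0.0477 -0.039 ]
0.226 135 x [0.658  0.6684 0.6883] y [-0.0684 -0.0416 -0.0382]
0.238 143 x [0.6594 0.671  0.6897] y [-0.0691 -0.042  -0.0383]
0.25 154 x [0.6605 0.6775 0.6913] y [-0.0705 -0.0437 -0.0392]
0.262 108 x [0.6616 0.6674 0.6927] y [-0.0695 -0.0423 -0.0384]
0.274 149 x [0.663  0.6738 0.6931] y [-0.0691 -0.042  -0.038 ]
0.286 141 x [0.6645 0.6748 0.6945] y [-0.0684 -0.0422 -0.0385]
0.298 98 x [0.6654 0.675  0.6957] y [-0.0693 -0.0424 -0.0393]
```

View pics/v9.png

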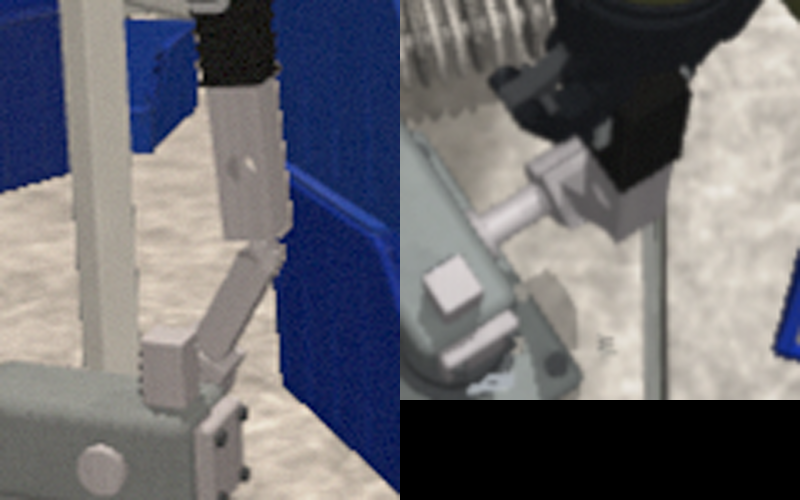

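{"op": "arm_command", "data": {
  "commands": [-0.001,0.003,0.006,0,0,0.001,0.005,0]
}}

```text
time_s: 6.67
ee_pos: [0.6113, 0.3292, 0.2916]
ee_rot: [[-0.544, 0.836, -0.076], [0.839, 0.542, -0.039], [0.008, -0.085, -0.996]]
wrist_force: [-1.5, -1.3, 3.0]
opening: 0.0335
```

```bash
python3 -c "
from h import *
shot('10',(250,370,100,250),(300,420,110,230))
tl(0,0,0); tube('10',.18,.24)"
```

```text
tool d [0. 0. 0.] | press ee [ 0.6915 -0.0567  0.2914] yaw 122.9 z [-0.086  0.008 -0.996] F [-1.3 -0.7 -3.3] open 0.0338 t 6.7667
0.186 83 x [0.6667 0.6811 0.6956] y [-0.0643 -0.0471 -0.0441]
0.198 90 x [0.6624 0.6721 0.689 ] y [-0.0656 -0.0476 -0.0433]
0.21 118 x [0.6589 0.6712 0.689 ] y [-0.0694 -0.0432 -0.0396]
0.222 134 x [0.6603 0.6703 0.6912] y [-0.0722 -0.0432 -0.0391]
0.234 166 x [0.6618 0.6774 0.6912] y [-0.0721 -0.0439 -0.0388]
```

View pics/v10.png

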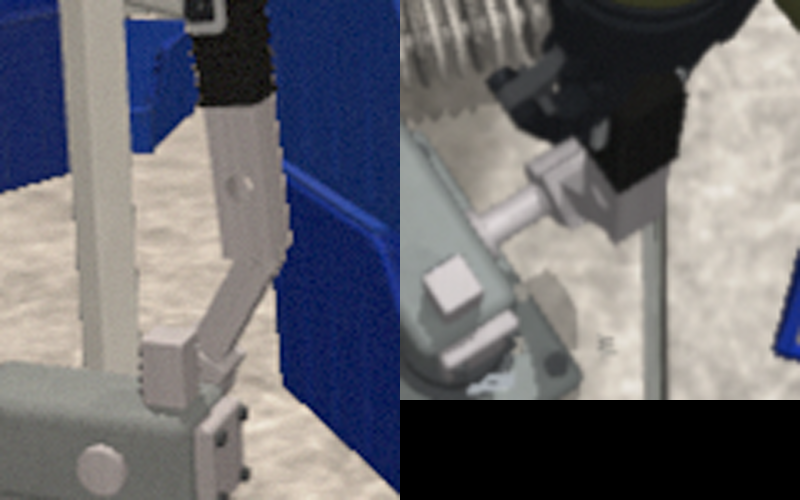

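{"op": "arm_command", "data": {
  "commands": [0,0.001,0.004,0,0,-0.008,0.001,0,0,-0.008,0,0]
}}

```text
time_s: 7.02
ee_pos: [0.6003, 0.3222, 0.289]
ee_rot: [[-0.543, 0.837, -0.071], [0.84, 0.542, -0.036], [0.008, -0.079, -0.997]]
wrist_force: [1.7, 0.4, -3.4]
opening: 0.0335
```

```bash
python3 -c "
from h import *
shot('11',(250,370,70,250),(300,420,110,230))
tl(0,0,0); tube('11',.17,.30)"
```

```text
tool d [0. 0. 0.] | press ee [ 0.678  -0.0568  0.2897] yaw 122.9 z [-0.079  0.008 -0.997] F [ 1.7  0.7 -1.8] open 0.0337 t 7.1167
0.176 82 x [0.6714 0.6842 0.6997] y [-0.0617 -0.0472 -0.0439]
0.188 87 x [0.6652 0.6782 0.6925] y [-0.0643 -0.0468 -0.0437]
0.2 88 x [0.6573 0.6718 0.6874] y [-0.0682 -0.0461 -0.0403]
0.212 132 x [0.657  0.6669 0.6872] y [-0.0719 -0.0428 -0.0394]
0.224 136 x [0.6575 0.6691 0.6868] y [-0.0712 -0.0431 -0.0394]
0.236 144 x [0.6582 0.6764 0.6881] y [-0.072  -0.0459 -0.0393]
0.248 109 x [0.6582 0.6643 0.6884] y [-0.0703 -0.0438 -0.0395]
0.26 138 x [0.6592 0.6693 0.6885] y [-0.071  -0.0431 -0.0396]
0.272 137 x [0.6592 0.6699 0.6891] y [-0.0684 -0.0429 -0.0393]
0.284 131 x [0.6581 0.6703 0.6894] y [-0.0688 -0.0431 -0.039 ]
0.296 126 x [0.6574 0.6702 0.6906] y [-0.0688 -0.0416 -0.0377]
```

View pics/v11.png

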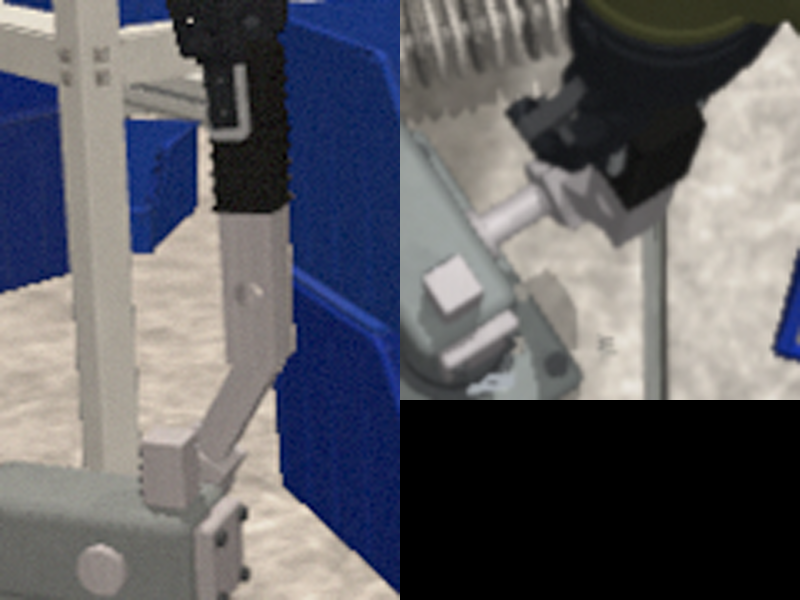

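The tube is over the stub tip and pivoting in the pads, now upright, while the stub stays where it was. Continuing forward.

{"op": "arm_command", "data": {
  "commands": [0,-0.009,0.001,0,0,-0.009,0.001,0,0,-0.009,0.001,0,0,-0.008,0.001,0]
}}

```text
time_s: 7.45
ee_pos: [0.5737, 0.305, 0.2884]
ee_rot: [[-0.543, 0.837, -0.063], [0.84, 0.542, -0.031], [0.008, -0.07, -0.998]]
wrist_force: [2.4, 1.5, -2.2]
opening: 0.0338
```

```bash
python3 -c "
from h import *
shot('12',(250,370,70,250),(300,420,110,230))
tl(0,0,0); tube('12',.17,.30)"
```

```text
tool d [0. 0. 0.] | press ee [ 0.6465 -0.0567  0.2889] yaw 122.9 z [-0.071  0.008 -0.997] F [ 0.3 -0.7 -1.1] open 0.0338 t 7.55
0.176 82 x [0.6727 0.6851 0.6987] y [-0.065  -0.0474 -0.0441]
0.188 84 x [0.6643 0.6778 0.6923] y [-0.0602 -0.0474 -0.0437]
0.2 82 x [0.655  0.6695 0.6869] y [-0.0657 -0.0461 -0.0404]
0.212 127 x [0.6534 0.6661 0.6837] y [-0.0687 -0.0425 -0.0388]
0.224 140 x [0.6515 0.6652 0.6821] y [-0.0706 -0.0431 -0.0388]
0.236 137 x [0.6494 0.6681 0.6798] y [-0.0715 -0.0443 -0.0403]
0.248 103 x [0.6473 0.6555 0.6782] y [-0.0693 -0.0432 -0.0396]
0.26 134 x [0.6452 0.6567 0.676 ] y [-0.0683 -0.0431 -0.0387]
0.272 134 x [0.6434 0.6564 0.674 ] y [-0.0701 -0.0434 -0.0395]
0.284 131 x [0.6385 0.653  0.6723] y [-0.0689 -0.0428 -0.0377]
0.296 131 x [0.6373 0.6505 0.6715] y [-0.0658 -0.0413 -0.038 ]
```

View pics/v12.png

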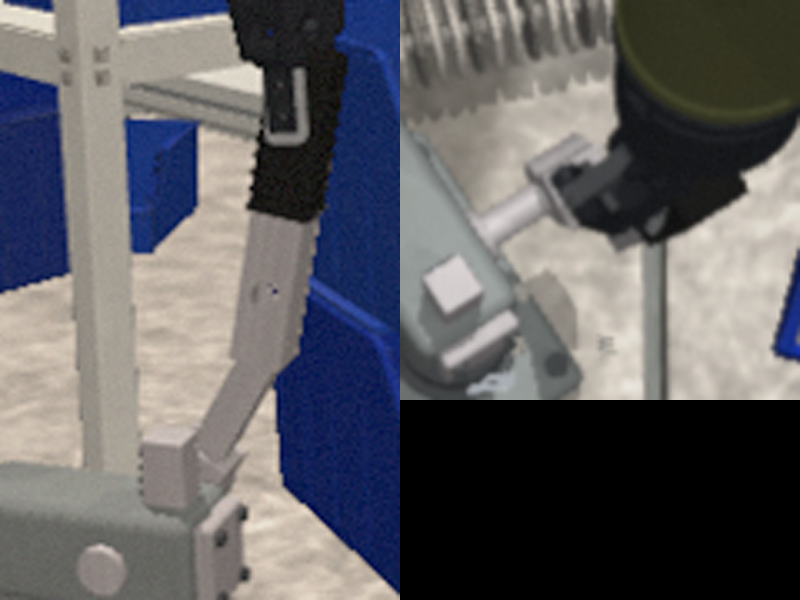

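{"op": "arm_command", "data": {
  "commands": [0,-0.009,0.003,0,0,-0.009,0.003,0,0,-0.009,0.004,0,0,-0.008,0.004,0]
}}

```text
time_s: 7.88
ee_pos: [0.5472, 0.288, 0.2779]
ee_rot: [[-0.543, 0.838, -0.057], [0.84, 0.543, -0.027], [0.009, -0.062, -0.998]]
wrist_force: [1.9, 1.0, -0.8]
opening: 0.0333
```

```bash
python3 -c "
from h import *
shot('13',(250,370,70,250),(300,420,110,230))
tl(0,0,0); tube('13',.17,.30)"
```

```text
tool d [0. 0. 0.] | press ee [ 0.6148 -0.0566  0.2778] yaw 122.9 z [-0.064  0.008 -0.998] F [ 1.3  0.7 -1.8] open 0.0337 t 7.9833
0.176 82 x [0.6727 0.6847 0.6995] y [-0.0621 -0.0473 -0.0441]
0.188 83 x [0.6657 0.6775 0.6923] y [-0.0581 -0.0469 -0.0432]
0.2 97 x [0.6542 0.6667 0.6857] y [-0.0671 -0.0443 -0.0396]
0.212 123 x [0.6483 0.6641 0.6834] y [-0.0661 -0.0424 -0.0389]
0.224 152 x [0.6443 0.662  0.6773] y [-0.0715 -0.0431 -0.0391]
0.236 101 x [0.639  0.6607 0.673 ] y [-0.0706 -0.044  -0.04  ]
0.248 119 x [0.634  0.6483 0.6683] y [-0.0682 -0.0426 -0.0392]
0.26 136 x [0.6291 0.6443 0.6624] y [-0.0699 -0.043  -0.0389]
0.272 133 x [0.6214 0.6396 0.6577] y [-0.0676 -0.0429 -0.0394]
0.284 148 x [0.6168 0.6323 0.6531] y [-0.0666 -0.0415 -0.0372]
0.296 123 x [0.6137 0.6301 0.6502] y [-0.065  -0.0407 -0.0368]
```

View pics/v13.png

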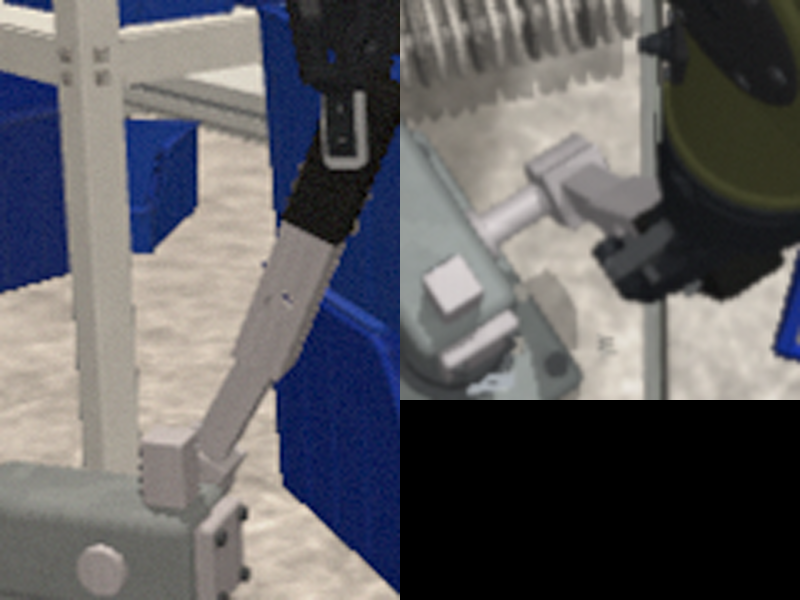

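{"op": "arm_command", "data": {
  "commands": [0,-0.007,0.004,0,0,-0.007,0.004,0,0,0,0,0]
}}

```text
time_s: 8.23
ee_pos: [0.5365, 0.2809, 0.2711]
ee_rot: [[-0.543, 0.838, -0.056], [0.84, 0.543, -0.026], [0.008, -0.061, -0.998]]
wrist_force: [0.2, -0.6, -2.1]
opening: 0.0332
```

```bash
python3 -c "
from h import *
shot('14',(250,370,70,250),(300,420,110,230))
tl(.0144,0,-.0263); tube('14',.17,.30)"
```

```text
tool d [-0.0002  0.016   0.0254] | press ee [ 0.603  -0.0565  0.271 ] yaw 122.9 z [-0.062  0.009 -0.998] F [-0.2  0.  -2.3] open 0.0336 t 8.3333
0.176 86 x [0.6719 0.684  0.6997] y [-0.0633 -0.0472 -0.0441]
0.188 82 x [0.6586 0.6782 0.6921] y [-0.0592 -0.0473 -0.0448]
0.2 96 x [0.6531 0.6671 0.686 ] y [-0.0633 -0.0435 -0.04  ]
0.212 124 x [0.6464 0.6634 0.6826] y [-0.064  -0.042  -0.0388]
0.224 165 x [0.6398 0.6604 0.6763] y [-0.0721 -0.0436 -0.039 ]
0.236 89 x [0.6342 0.6443 0.6701] y [-0.0698 -0.0428 -0.0391]
0.248 128 x [0.6275 0.644  0.6631] y [-0.0658 -0.0424 -0.0389]
0.26 136 x [0.6224 0.6389 0.6569] y [-0.064  -0.043  -0.0398]
0.272 136 x [0.6136 0.6303 0.65  ] y [-0.068  -0.0422 -0.0387]
0.284 154 x [0.6063 0.6241 0.6455] y [-0.068  -0.0408 -0.0366]
0.296 127 x [0.6019 0.6187 0.6404] y [-0.0655 -0.0412 -0.038 ]
```

View pics/v14.png

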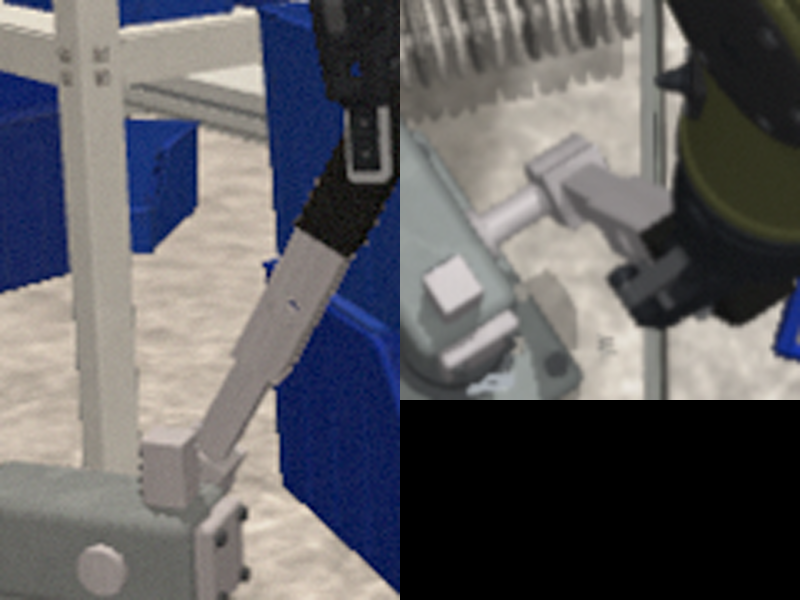

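{"op": "arm_command", "data": {
  "commands": [0,0.005,0.008,0,0,0.005,0.008,0,0,0.005,0.008,0],
  "force": 35
}}

```text
time_s: 8.58
ee_pos: [0.5492, 0.2878, 0.246]
ee_rot: [[-0.542, 0.839, -0.055], [0.84, 0.541, -0.028], [0.006, -0.062, -0.998]]
wrist_force: [1.5, -4.4, -2.2]
opening: 0.0336
```

```bash
python3 -c "
from h import *
shot('15',(250,370,70,250),(300,420,110,230))
tl(.0144,0,-.0263); tube('15',.15,.27)"
```

```text
tool d [-0.0001  0.016   0.0253] | press ee [ 0.6176 -0.0577  0.2442] yaw 122.8 z [-0.063  0.007 -0.998] F [ 2.3 -3.9 -4.2] open 0.034 t 8.6833
0.156 80 x [0.684  0.6963 0.7184] y [-0.0687 -0.0477 -0.0447]
0.168 86 x [0.6711 0.6889 0.7035] y [-0.0713 -0.0467 -0.0428]
0.18 104 x [0.6647 0.6796 0.6981] y [-0.0699 -0.0443 -0.0406]
0.192 119 x [0.6588 0.6754 0.6949] y [-0.0678 -0.0443 -0.0409]
0.204 135 x [0.6516 0.6688 0.6878] y [-0.0696 -0.0454 -0.0411]
0.216 115 x [0.6451 0.6599 0.6806] y [-0.0681 -0.0445 -0.0407]
0.228 120 x [0.6393 0.6557 0.6741] y [-0.0665 -0.0442 -0.0403]
0.24 129 x [0.6297 0.6495 0.6683] y [-0.0697 -0.0441 -0.0398]
0.252 136 x [0.6239 0.6407 0.6631] y [-0.0654 -0.043  -0.0389]
0.264 154 x [0.6169 0.637  0.6586] y [-0.0676 -0.0422 -0.0395]
```

View pics/v15.png

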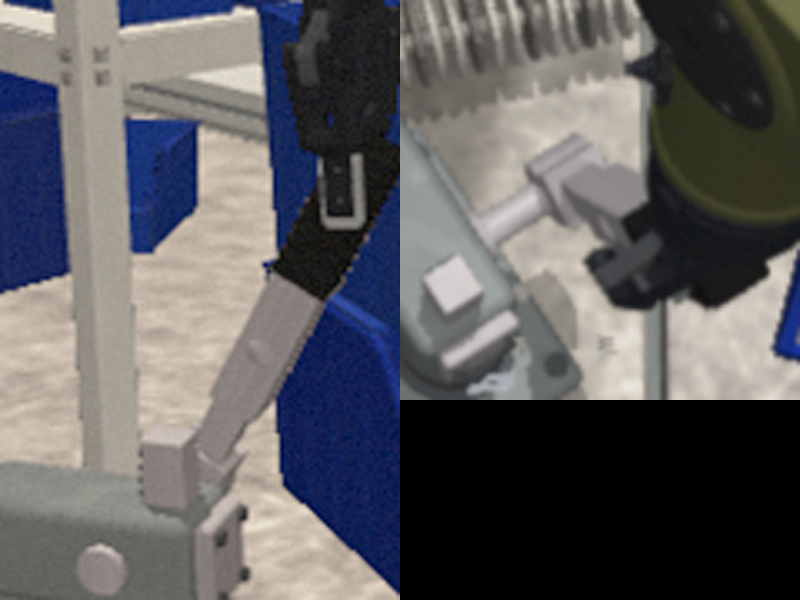

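{"op": "arm_command", "data": {
  "commands": [0,0.005,0.008,0,0,0.005,0.008,0,0,0.005,0.008,0]
}}

```text
time_s: 8.93
ee_pos: [0.5616, 0.2957, 0.2184]
ee_rot: [[-0.542, 0.839, -0.056], [0.841, 0.541, -0.028], [0.007, -0.063, -0.998]]
wrist_force: [1.4, -2.4, 0.3]
opening: 0.0335
```

```bash
python3 -c "
from h import *
shot('16',(250,370,70,250),(300,420,110,230))
tl(.0144,0,-.0263); tube('16',.13,.25)"
```

```text
tool d [-0.0002  0.0161  0.0253] | press ee [ 0.6321 -0.0573  0.2173] yaw 122.8 z [-0.064  0.008 -0.998] F [ 1.2 -0.3 -2.4] open 0.0334 t 9.0333
0.136 73 x [0.6877 0.6944 0.7051] y [-0.0683 -0.0423 -0.0373]
0.148 79 x [0.6819 0.6934 0.7068] y [-0.069  -0.0442 -0.04  ]
0.16 103 x [0.6756 0.6905 0.7083] y [-0.0692 -0.0443 -0.0407]
0.172 120 x [0.6697 0.687  0.7047] y [-0.0671 -0.0442 -0.0406]
0.184 119 x [0.6622 0.6795 0.6983] y [-0.0699 -0.0448 -0.0404]
0.196 115 x [0.6569 0.6736 0.6933] y [-0.0657 -0.044  -0.0407]
0.208 115 x [0.6508 0.6679 0.6858] y [-0.0588 -0.0441 -0.0406]
0.22 132 x [0.6405 0.6586 0.6797] y [-0.0679 -0.0437 -0.0395]
0.232 139 x [0.635  0.6532 0.6745] y [-0.0675 -0.0426 -0.0389]
0.244 145 x [0.6276 0.6467 0.6684] y [-0.0648 -0.0423 -0.0389]
```

View pics/v16.png

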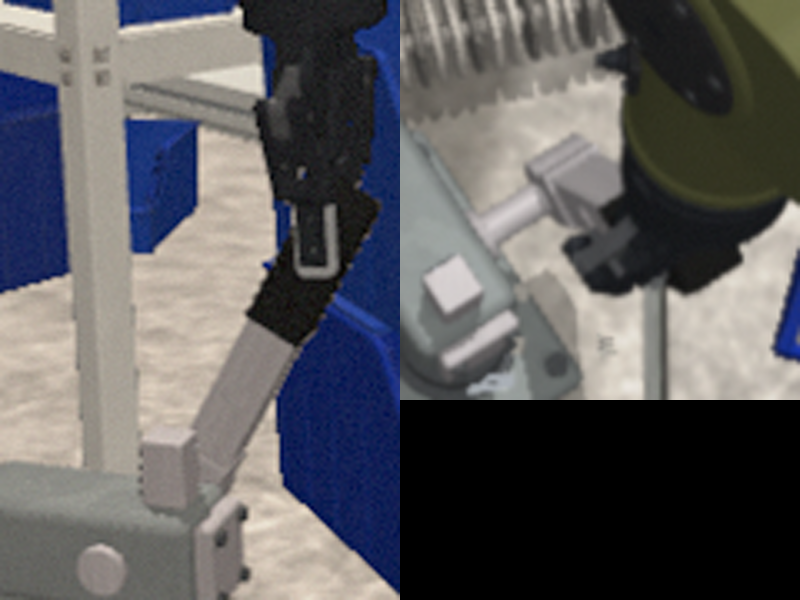

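{"op": "arm_command", "data": {
  "commands": [0,0.0025,0.004,0,0,0.002,0.003,0]
}}

```text
time_s: 9.2
ee_pos: [0.5612, 0.2972, 0.2157]
ee_rot: [[-0.542, 0.838, -0.061], [0.84, 0.542, -0.031], [0.007, -0.068, -0.998]]
wrist_force: [-11.1, -10.0, 24.3]
opening: 0.0335
```

```bash
python3 -c "
from h import *
shot('17',(250,370,70,250),(300,420,110,230))
tl(.0144,0,-.0263)
X=cloud(ld('scene17'))@RP.T; f=ld('scene17')['frame']
import numpy as np
C,S=np.cos(np.deg2rad(28.5)),np.sin(np.deg2rad(28.5))
t=-X[...,0]*S+X[...,2]*C; s=X[...,0]*C+X[...,2]*S
m=(abs(s-.687)<.006)&(X[...,1]<-.035)&(X[...,1]>-.075)&(X[...,2]>.13)&(X[...,2]<.29)
g=f.mean(2)
for a in np.arange(-.215,-.08,.005):
    k=m&(t>=a)&(t<a+.005)
    if k.sum()>3: print(round(a,3),k.sum(),g[k].mean().round(0),X[...,1][k].mean().round(4))
"
```

```text
tool d [-0.0002  0.0161  0.0253] | press ee [ 0.6326 -0.0565  0.2157] yaw 122.8 z [-0.068  0.008 -0.998] F [-13.2  -1.1  19.3] open 0.0337 t 9.3
-0.215 7 135.0 -0.0409
-0.21 15 133.0 -0.0419
-0.205 12 131.0 -0.0433
-0.2 15 131.0 -0.0424
-0.195 13 129.0 -0.0427
-0.19 15 131.0 -0.0422
-0.185 12 131.0 -0.0426
-0.18 23 130.0 -0.0428
-0.175 15 131.0 -0.0469
-0.17 16 130.0 -0.047
-0.165 10 129.0 -0.045
-0.16 10 129.0 -0.0434
-0.155 19 130.0 -0.0423
-0.15 17 130.0 -0.0434
-0.145 13 129.0 -0.0428
-0.14 17 130.0 -0.0429
-0.135 15 129.0 -0.0424
-0.13 18 125.0 -0.0428
-0.125 12 56.0 -0.042
-0.12 15 25.0 -0.0407
-0.115 19 24.0 -0.0413
-0.11 15 23.0 -0.0412
-0.105 16 23.0 -0.0401
-0.1 22 23.0 -0.0408
-0.095 14 24.0 -0.0408
-0.09 18 34.0 -0.0402
-0.085 9 82.0 -0.0392
```

View pics/v17.png

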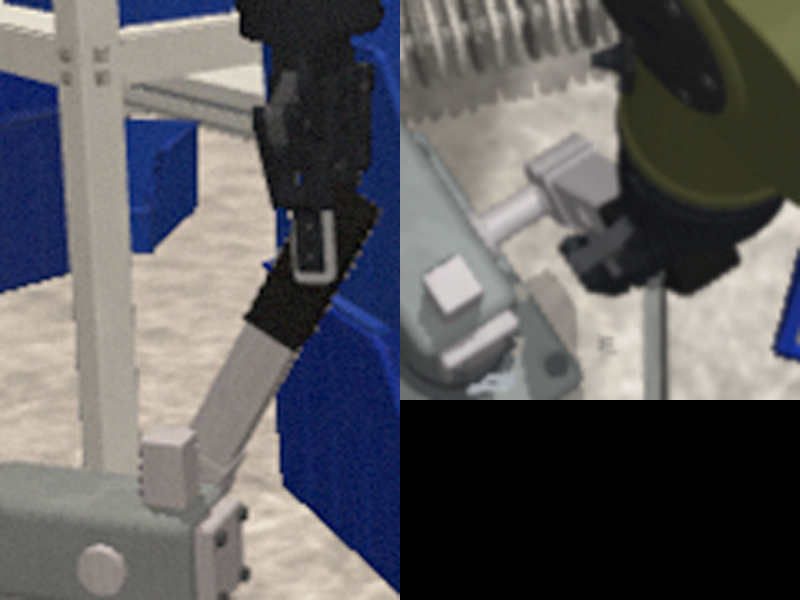

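Boundary of the grip lies 86 mm from my shoulder estimate (85 expected), hole lies at the button's place, and the axial force rose to 24 N, so the tube has bottomed. A gentle pull will show whether the button has caught.

{"op": "arm_command", "data": {
  "commands": [0,-0.003,-0.005,0,0,-0.002,-0.003,0]
}}

```text
time_s: 9.47
ee_pos: [0.5594, 0.2957, 0.2202]
ee_rot: [[-0.543, 0.838, -0.059], [0.84, 0.542, -0.029], [0.008, -0.065, -0.998]]
wrist_force: [15.6, 6.8, -35.8]
opening: 0.0336
```

```bash
cat >> h.py <<'E'
def bnd(tag,th):
    X=cloud(ld('scene'+tag))@RP.T; g=ld('scene'+tag)['frame'].mean(2)
    C,S=np.cos(np.deg2rad(th)),np.sin(np.deg2rad(th)); px,pz=.7189,.1217
    t=-(X[...,0]-px)*S+(X[...,2]-pz)*C; s=(X[...,0]-px)*C+(X[...,2]-pz)*S
    m=(abs(s)<.008)&(X[...,1]<-.035)&(X[...,1]>-.075)&(t>.06)&(t<.14)
    tt=t[m];gg=g[m]; lo=np.sort(tt[gg>90])[-8:]; hi=np.sort(tt[gg<50])[:8]
    print("from shoulder: steel max",np.median(lo)-.026,"black min",np.median(hi)-.026)
    m=(X[...,1]<-.037)&(X[...,1]>-.052)&(t>.03)&(t<.105)&(abs(s)<.03)
    sx=s[m];tx=t[m]; b=[(np.percentile(sx[(tx>a)&(tx<a+.01)],[3,97]).mean(),a+.005) for a in np.arange(.035,.105,.01) if ((tx>a)&(tx<a+.01)).sum()>8]
    b=np.array(b); print("lean",th-np.rad2deg(np.polyfit(b[:,1],b[:,0],1)[0]), "offset",b[:,0].round(4))
E
python3 -c "
from h import *
shot('18',(250,370,70,250),(300,420,110,230))
tl(.0144,0,-.0263); bnd('17',28.5); bnd('18',28.5)"
```

```text
tool d [-0.0002  0.0161  0.0253] | press ee [ 0.6302 -0.0567  0.2198] yaw 122.9 z [-0.066  0.008 -0.998] F [ 12.2  -2.9 -22.2] open 0.0333 t 9.5667
from shoulder: steel max 0.08543299342911413 black min 0.088843015035802
lean 28.607977903588083 offset [-0.003  -0.003  -0.0033 -0.0031 -0.0031 -0.0033 -0.003 ]
from shoulder: steel max 0.08813790196118096 black min 0.09345324117131226
lean 27.950484496837387 offset [-0.004  -0.0035 -0.0037 -0.0035 -0.0034 -0.0033 -0.0033]
```

Under a pull of up to 36 N it moved only the hole's clearance and held, so the button has latched. I'll push it back home and start the lever arc.

{"op": "arm_command", "data": {
  "commands": [0,0.003,0.005,0,0,0.0005,0.001,0,0,-0.0085,0.0055,0,0,-0.0085,0.0055,0],
  "force": 45
}}

```text
time_s: 9.9
ee_pos: [0.55, 0.2905, 0.2091]
ee_rot: [[-0.543, 0.838, -0.051], [0.84, 0.543, -0.023], [0.008, -0.055, -0.998]]
wrist_force: [7.3, 2.0, 0.3]
opening: 0.0334
```

```bash
python3 -c "
from h import *
shot('19',(250,370,70,250),(300,420,110,230))
tl(-.008,0,-.006); bnd('19',32)"
```

```text
tool d [-0.0001 -0.0076  0.0065] | press ee [ 0.6181 -0.0559  0.2088] yaw 122.9 z [-0.058  0.008 -0.998] F [ 4.9 -1.7 -0.3] open 0.0337 t 10.0
from shoulder: steel max 0.08571402501231264 black min 0.08886727346454065
lean 34.08955334365659 offset [-0.002  -0.0025 -0.0028 -0.0028 -0.0036 -0.004  -0.0042]
```

View pics/v19.png

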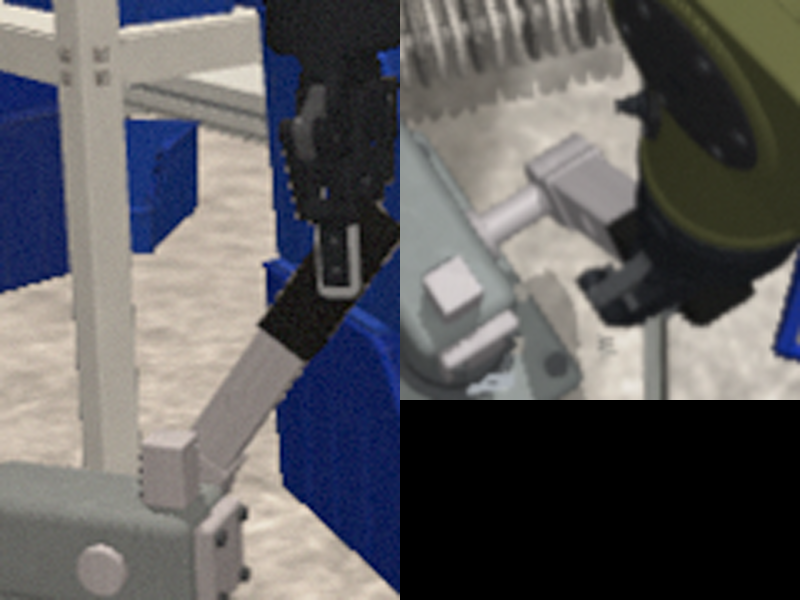

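{"op": "arm_command", "data": {
  "commands": [0,-0.008,0.0065,0,0,-0.008,0.007,0,0,-0.0075,0.0075,0]
}}

```text
time_s: 10.25
ee_pos: [0.5367, 0.2819, 0.1962]
ee_rot: [[-0.543, 0.839, -0.032], [0.84, 0.543, -0.012], [0.007, -0.033, -0.999]]
wrist_force: [3.8, -0.3, 13.5]
opening: 0.0335
```

```bash
python3 -c "
from h import *
shot('20',(250,370,70,250),(300,420,110,230))
tl(-.007,0,-.0075); bnd('20',42)"
```

```text
tool d [-0.0001 -0.0067  0.0077] | press ee [ 0.6025 -0.0559  0.1954] yaw 122.9 z [-0.035  0.007 -0.999] F [ 3.  -1.9  4.7] open 0.0337 t 10.35
from shoulder: steel max 0.08535739733133889 black min 0.08933415116571275
lean 41.6492544326701 offset [0.0015 0.0014 0.0017 0.0018 0.0017 0.0014 0.0021]
```

View pics/v20.png

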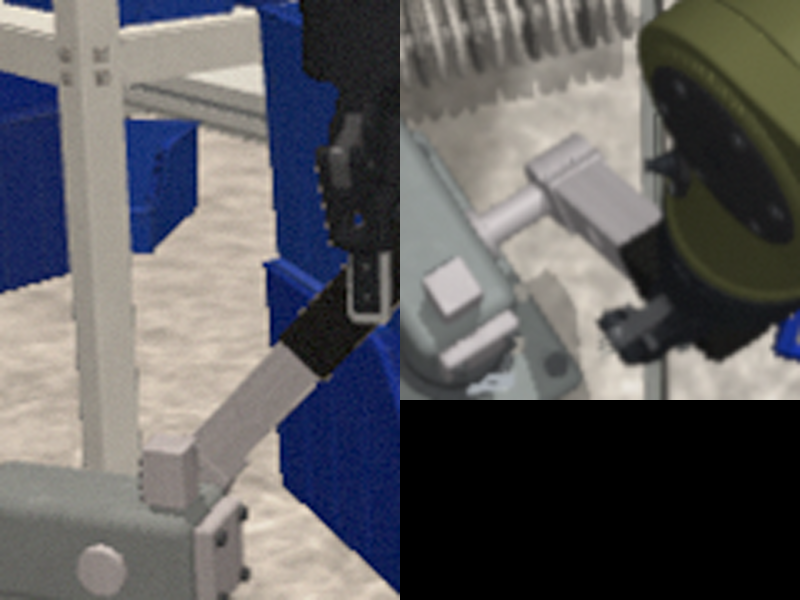

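{"op": "arm_command", "data": {
  "commands": [0,-0.0075,0.0075,0,0,-0.0075,0.008,0]
}}

```text
time_s: 10.52
ee_pos: [0.5292, 0.2771, 0.187]
ee_rot: [[-0.542, 0.84, -0.017], [0.84, 0.542, -0.004], [0.006, -0.017, -1.0]]
wrist_force: [3.9, -2.0, 12.3]
opening: 0.0333
```

```bash
python3 -c "
from h import *
shot('21',(250,370,70,250),(220,420,110,310))
tl(-.007,0,-.0075); bnd('21',47)"
```

```text
tool d [-0.0001 -0.0069  0.0076] | press ee [ 0.5937 -0.0558  0.1862] yaw 122.9 z [-0.018  0.006 -1.   ] F [ 2.7 -1.4  6.3] open 0.0335 t 10.6167
from shoulder: steel max 0.08588011073056728 black min 0.08949119185503808
lean 45.60996397019733 offset [0.0021 0.0026 0.0024 0.0029 0.0035 0.003  0.0038]
```

View pics/v21.png

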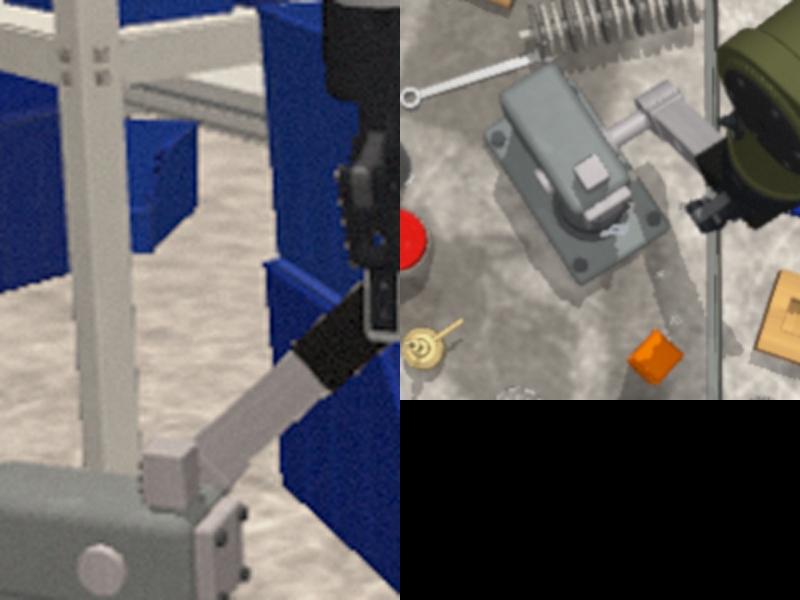

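{"op": "arm_command", "data": {
  "commands": [0,-0.007,0.008,0,0,-0.007,0.008,0]
}}

```text
time_s: 10.78
ee_pos: [0.5223, 0.2726, 0.1771]
ee_rot: [[-0.542, 0.84, -0.004], [0.84, 0.542, 0.003], [0.005, -0.001, -1.0]]
wrist_force: [3.2, -0.7, 11.2]
opening: 0.0336
```

{"op": "arm_command", "data": {
  "commands": [0,-0.006,0.007,0]
}}

```text
time_s: 10.87
ee_pos: [0.5199, 0.2711, 0.173]
ee_rot: [[-0.542, 0.84, 0.003], [0.84, 0.542, 0.008], [0.005, 0.007, -1.0]]
wrist_force: [4.1, -0.5, 11.7]
opening: 0.0334
```

```bash
python3 -c "
from h import *
shot('22',(250,400,100,270),(220,420,110,310))
tl(-.007,0,-.0075); bnd('22',50)"
```

```text
tool d [-0.0001 -0.007   0.0075] | press ee [ 0.5831 -0.0558  0.1726] yaw 122.8 z [ 0.006  0.005 -1.   ] F [ 2.7 -2.5  6. ] open 0.0334 t 10.9667
from shoulder: steel max 0.08591148970186349 black min 0.08941469614698366
lean 51.25630532156944 offset [ 0.0003  0.0005 -0.0003 -0.0002 -0.0005 -0.001  -0.0007]
```

View pics/v22.png

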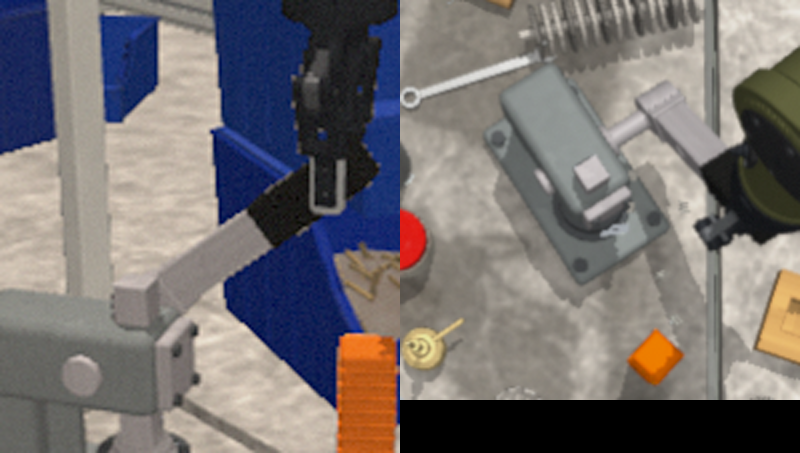

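{"op": "arm_command", "data": {
  "commands": [0,-0.005,0.007,0]
}}

```text
time_s: 11.05
ee_pos: [0.5181, 0.2699, 0.1696]
ee_rot: [[-0.542, 0.84, 0.01], [0.84, 0.542, 0.011], [0.004, 0.014, -1.0]]
wrist_force: [-3.9, -4.8, 32.3]
opening: 0.0334
```

{"op": "arm_command", "data": {
  "commands": [0,-0.005,0.007,0]
}}

```text
time_s: 11.13
ee_pos: [0.5176, 0.2696, 0.1678]
ee_rot: [[-0.542, 0.84, 0.02], [0.841, 0.541, 0.016], [0.003, 0.025, -1.0]]
wrist_force: [-1.7, -3.8, 38.7]
opening: 0.0334
```

{"op": "arm_command", "data": {
  "commands": [0,-0.004,0.005,0]
}}

```text
time_s: 11.22
ee_pos: [0.5181, 0.2699, 0.1678]
ee_rot: [[-0.542, 0.84, 0.03], [0.841, 0.541, 0.022], [0.002, 0.037, -0.999]]
wrist_force: [5.1, -0.7, 21.2]
opening: 0.0332
```

```bash
python3 -c "
from h import *
shot('23',(220,400,100,300),(220,420,110,310))
tl(.007,0,.0075); bnd('23',51)"
```

```text
tool d [ 0.      0.0073 -0.0072] | press ee [ 0.5814 -0.0559  0.1677] yaw 122.8 z [ 0.037  0.002 -0.999] F [ 1.8 -2.4 21.8] open 0.0335 t 11.3167
from shoulder: steel max 0.0857860189089502 black min 0.08935783675408815
lean 53.756524678764904 offset [ 0.0001 -0.0006 -0.0009 -0.0014 -0.0021 -0.0024 -0.0028]
```

View pics/v23.png

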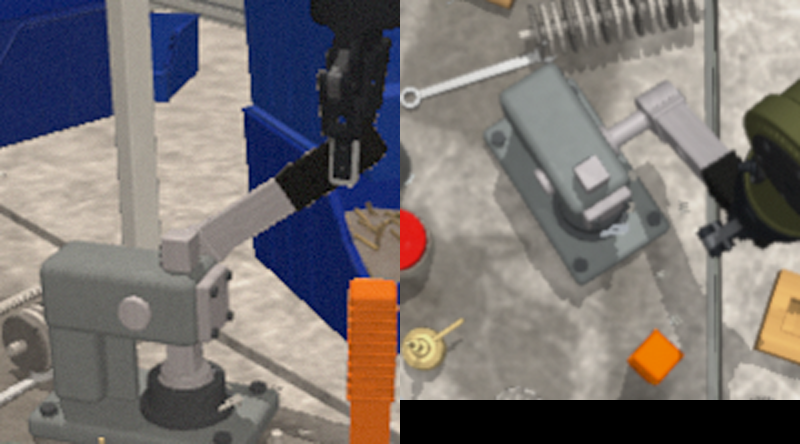

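```bash
python3 - <<'E'
from h import *
for n,t in(("top","0"),("top","13"),("top","18"),("top","19"),("top","20"),("top","21"),("top","22"),("top","23")):
    X=cloud(ld(n+t)); m=(np.abs(X[...,0]-.5604)<.012)&(np.abs(X[...,1]-.4082)<.012)&(X[...,2]>.165)
    w=X[m]; print(t,len(w),np.median(w[:,2]).round(4))
E
```

```text
0 182 0.1885
13 180 0.1876
18 180 0.1881
19 183 0.1861
20 173 0.1834
21 171 0.1813
22 167 0.1791
23 165 0.1785
```

The lever is at its stop. The ram top dropped 9.8 mm from its start (about 0.38 rad, so lever ≈ 0.43), force rose to 39 N, and the last rows gave almost no more motion. Releasing now.

{"op": "arm_command", "data": {
  "commands": [0,0,-0.001,0,0,0,0,0,0,0,0,0,0,0,0,0,0,0,0,0],
  "gripper": -1
}}

```text
time_s: 11.73
ee_pos: [0.5179, 0.2731, 0.1721]
ee_rot: [[-0.544, 0.839, 0.032], [0.839, 0.543, 0.026], [0.004, 0.041, -0.999]]
wrist_force: [-0.0, 0.6, -0.0]
opening: 0.0854
```

```bash
python3 -c "
from h import *
shot('24',(250,400,70,270),(220,420,110,310))
tl(0,0,.05); bnd('24',51)"
```

```text
tool d [ 0.0002  0.0021 -0.05  ] | press ee [ 0.583  -0.0531  0.1719] yaw 122.9 z [ 0.041  0.004 -0.999] F [0.2 0.1 0.3] open 0.0857 t 11.8333
from shoulder: steel max 0.08607130933087284 black min 0.08937573595706064
lean 51.92605542121024 offset [0.0012 0.0007 0.0007 0.0003 0.0006 0.     0.0002]
```

View pics/v24.png

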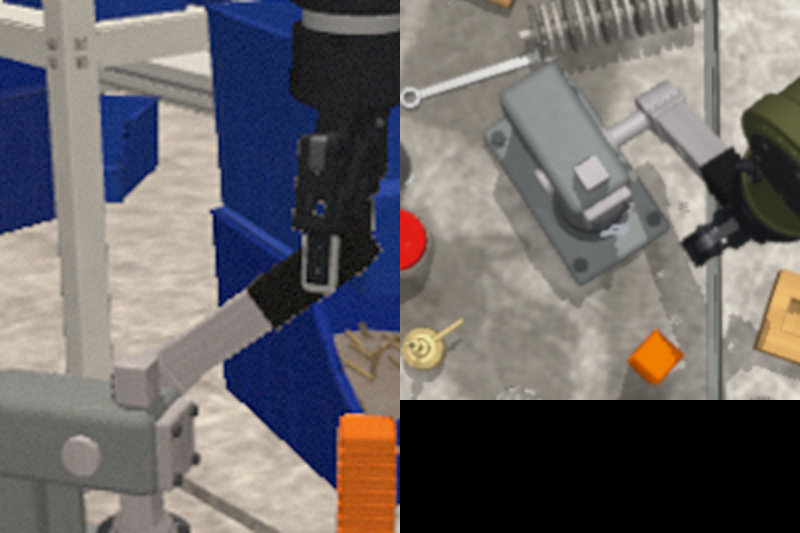

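Open at 85 mm with zero force, and the handle stays in place. Retreating up along the tool, then away to the front.

{"op": "arm_command", "data": {
  "commands": [0,0.001,-0.015,0,0,0.001,-0.025,0,0,0.001,-0.035,0,0,0,-0.035,0,0,0,-0.035,0]
}}

```text
time_s: 12.25
ee_pos: [0.5111, 0.268, 0.3108]
ee_rot: [[-0.544, 0.839, 0.011], [0.839, 0.544, 0.015], [0.007, 0.018, -1.0]]
wrist_force: [1.8, 1.0, -0.2]
opening: 0.0852
```

{"op": "arm_command", "data": {
  "commands": [0,-0.03,-0.01,0,0,-0.035,-0.005,0,0,-0.035,-0.005,0,0,-0.035,-0.005,0,0,0,0,0]
}}

```text
time_s: 12.67
ee_pos: [0.3963, 0.1946, 0.339]
ee_rot: [[-0.545, 0.838, 0.019], [0.838, 0.545, 0.022], [0.008, 0.028, -1.0]]
wrist_force: [0.1, -0.8, 0.6]
opening: 0.0849
```

```bash
python3 - <<'E'
from h import *
shot('25',(220,500,100,380),(220,480,110,370))
tl(0,0,0); bnd('25',51)
X=cloud(ld("top25")); m=(np.abs(X[...,0]-.5604)<.012)&(np.abs(X[...,1]-.4082)<.012)&(X[...,2]>.165); print(np.median(X[m][:,2]))
f=ld("top25")["frame"]; cv2.imwrite("pics/c25.png",np.hstack([cv2.resize(f[130:230,320:420],(400,400),interpolation=cv2.INTER_CUBIC),cv2.resize(ld("scene25")["frame"][200:300,240:340],(400,400),interpolation=cv2.INTER_CUBIC)]))
E
```

```text
tool d [0. 0. 0.] | press ee [ 0.4425 -0.0528  0.3384] yaw 123.0 z [ 0.03   0.009 -1.   ] F [-0.  -0.2  0.2] open 0.0853 t 12.7667
from shoulder: steel max 0.08605351766388233 black min 0.08940825941121722
lean 51.67711593242007 offset [0.001  0.0007 0.0007 0.0006 0.0005 0.0004 0.0001]
0.17876062550271943
```

View pics/v25.png

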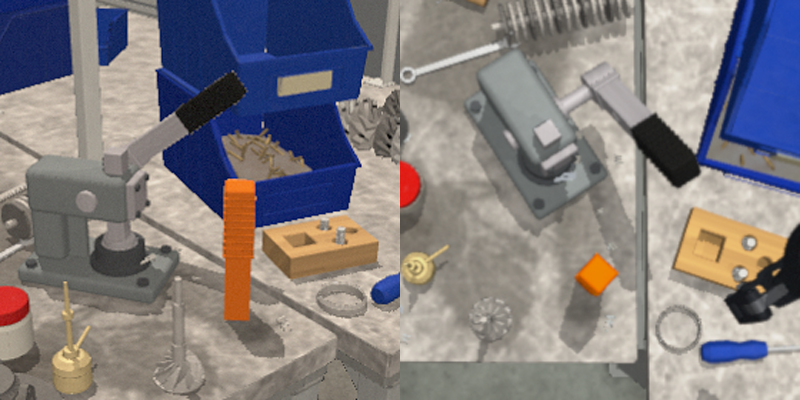

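View pics/c25.png

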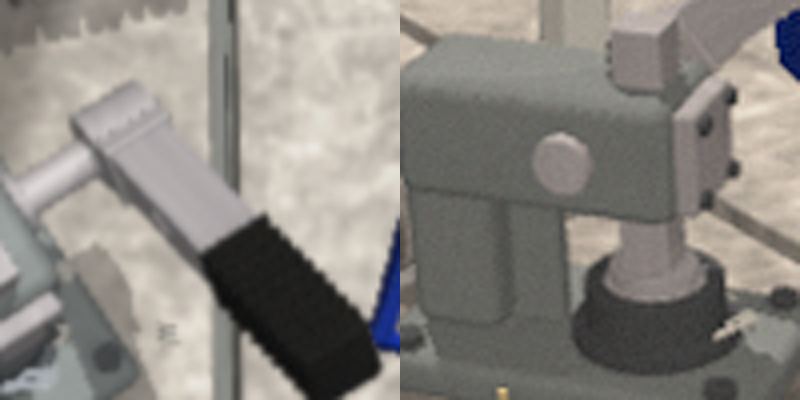

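```bash
python3 - <<'E'
from h import *
a=ld("top1")["frame"][:,:375]; b=ld("top25")["frame"][:,:375]
d=cv2.absdiff(a,b).max(2)>60
n,l,s,c=cv2.connectedComponentsWithStats(d.astype(np.uint8))
print([x.tolist() for x in s[1:] if x[4]>15])
from cell import workorder, arm
print(workorder.finish_job(), arm.sense()["time_s"])
E
```

```text
[[349, 166, 14, 13, 84], [351, 177, 24, 29, 160], [330, 268, 45, 68, 1523]]
the job is handed in; nothing more can be done
the job is handed in; nothing more can be done
```

I slid the handle fully home on the lever stub, pulled the lever down to its hard stop and left the handle on the press. I handed the job in at about 13 s on the robot's clock; it returned no verdict.

**How it went:** I gripped the handle by its rubber grip and lifted it out of the block. I set its mouth over the stub tip and let it pivot in the pads to the stub's lean. Then I slid it home, pulled the lever down, released and moved the arm clear.

**What the last checks showed:**
- **Tube home:** the edge of the rubber grip lies about 86 mm from my estimate of the shoulder (85 mm expected), and the hole sits where the button is. The axial force rose to about 24 N when the tube bottomed.
- **Button:** I could not see it, because it is on the side hidden from the scene camera. I infer that it caught, because a pull of about 36 N moved the tube only 2–3 mm, the play of the hole, and it then held. I pushed the tube back home afterwards.
- **Lever and ring:** the force rose to about 39 N at the stop and the lever gave almost no more motion. The ram came down about 9.5 mm, which puts the lever at about 0.42–0.43 rad (0.42 needed). After I let go the tube still leaned 51.7°, within its play. I judge the ring seated from this, because it cannot be seen directly inside the cup.
- **Other things:** the pot, oiler, rotor and orange handle look unmoved in the last pictures. The before/after difference also showed a patch beside the orange handle. I put it down to the arm, which was over that spot in the earlier picture, but did not check further.

**One disagreement:** the cameras showed the fingers about 35–40 mm higher than the reported tool position. I went by the pictures for heights.

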